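# Load the green colour barrel into the dosing pump

### The job

Load the green barrel into the dosing pump: lift the sprung clamp bar, turn it aside and let it rest there, lay the barrel in the two saddles with its nozzle in the brass fork, and slide it gently forward until its shoulder is home against the fork. Then turn the bar back and lower it by hand, not letting go until it rests on the barrel, so that it does not snap down. The barrel is thin-walled, so never force it, and leave the other barrels and everything else on the bench where they are.

Things in the scene. Friction and masses are not known exactly. Their poses are not given: they have to be found in the camera images.
- pump: White bench dosing pump, fixed: housing 170 mm (x) by 335 mm (y), deck 70 mm above the bench. Origin on the bench under the middle of the cradle; y runs along the cradle towards the brass fork at the nozzle end; the clamp post stands on the +x side, the black pusher block at the -y end (its round tip at y = -130 mm).
- cradle (a point): Point on the pump, on the axis of a barrel lying in the saddles, 105 mm above the bench (axes as pump). Two white V saddles, each 22 mm long, their tops 3 mm below this point, hold the barrel at y = -45 and y = +64 mm from here. Between them the deck is 35 mm below this point, free for fingers from y = -34 to +53 mm.
- fork (a point): Point on the barrel axis 76 mm along y from cradle (axes as pump). The rigid brass fork for the nozzle: two cheeks 16 mm apart, 10 mm thick, open above, tops 11 mm above the axis. Its inner face, where the barrel's shoulder must come to rest, is set by hand 0 to 18 mm beyond this point, differently each time and not measured: find it by feel.
- clamp_knob (a point): Centre of the red wing knob on the clamp post: 14 mm thick, 30 mm long (its own x), 26 mm high; it rises and turns with the bar, about the vertical through this point. It stands x +55, y +64 mm from cradle and, fully down, 36 mm above it. The steel bar, 12 mm wide, reaches 68 mm along the knob's own -x; its top is 18 mm and its rubber underside 29 mm below this point.
- clamp_lift (a joint): How far the bar is lifted, m: 0 fully down (no barrel), 0.008 when resting on a barrel, 0.034 upper stop. A spring with the weight pulls it down with 8 to 12 N throughout. Its cross pin runs in a slotted collar: it can turn only when lifted more than 0.022; turned aside by 0.6 rad or more and let down, it rests on the collar at 0.022.
- clamp_swing (a joint): Turn of the clamp bar, rad: 0 across the cradle, growing as it turns aside towards the fork end (clockwise seen from above) up to 1.5. To go down again the pin needs it within 0.1 of 0.
- green_mid (a point): Centre of the green barrel: tube, 30 mm diameter, 160 mm long, 0.1 to 0.2 kg, thin-walled (over 10 N on its shoulder cracks it). y axis along the tube to the nozzle: flat shoulder at y = +80 mm, nozzle 11 mm thick, 18 mm long; rear flange 36 mm diameter at -80 to -76 mm. It lies level in one of three places of a grey rack, 80 mm apart, axis 45 mm above the bench, fingers free below its middle.
- red_mid (a point): Centre of the red barrel, same size and axes, on the rack: leave alone.
- pot_a: Closed red pot with clear lid, 72 mm diameter, 24 mm high, origin under its centre: leave alone.
- pot_b: Another such pot: leave alone.
- pot_c: Another such pot: leave alone.
- driver: Screwdriver, 170 mm long, lying on the bench: leave alone.
- gauge_ring: Steel setting disc, 48 mm diameter, 14 mm high: leave alone.
- yellow_mid (a point): Centre of the yellow barrel, same size and axes, on the rack: leave alone.
Things that resemble listed ones, but are neither listed nor needed, are in the scene too. What is meant by the part that bears green_mid is not blue, and is the larger of those in its own colour.

How it is judged:
By the outcome, as a careful person would: the job done as asked, in the order asked, and still so for the second after the job is handed in, with the robot touching nothing.
It also fails if it takes over 72 s, if anything falls off the work surface, if the arm or the gripper's body presses on something with over 40 N, if the wrist force passes 120 N, or if a joint passes its speed limit or range.

### The arm

A 6-joint arm with a two-finger parallel gripper is mounted at the origin on the work surface. World frame = base frame: x ahead of the robot, y to its left, z up, the work surface at z = 0. Lengths are in m, angles in rad, forces in N, time in s.
With the tool pointing down it reaches from about 0.35 to 0.975 m from the base axis. Payload 4.9 kg.
Tool frame: the origin (TCP) lies on the centre line of the jaws, within the pads' length; the fingertips stand manip.tcp_to_tips ahead of it and the grasp point (between the pads) lies 11 mm behind it (manip.tcp_to_tips is the distance from the TCP to the fingertips, in m); x points along the fingers, y is the direction in which the jaws open and shut, and the axes are right-handed (so a half turn about x gives the same grasp; the last joint's range is limited). The gripper opens to 85 mm and grips with 20 to 120 N. Pads are 22 mm wide; open, the fingers measure 114 mm over their backs; the gripper's body (76 mm by 85 mm) begins 54 mm behind the grasp point. The pads swing forward as they close: fully open they stand 13 mm farther back than shut.
Start: joints at [1.208, 0.053, 1.613, -0, 1.476, -0.119], TCP at [0.151, 0.607, 0.239] pointing down, gripper open.
Joint ranges: [-3.01, 3.01], [-1.01, 2.22], [0.06, 2.58], [-1.02, 4.17], [0.09, 2.62], [-3.14, 3.14]. Speed limits (rad/s): [2.57, 2.57, 3.14, 3.14, 3.14, 3.14].

### API

Orientations are given as a unit quaternion [w, x, y, z].
In Python, from plant import status, imaging, workorder, manip gives the robot as it stands.
- The arm moves only by the tool carry_out, never from a script. Its argument "moves" is one flat list of numbers, 5 for each row, row after row: the opening, from 0 (shut) to 1 (fully open), then the shift along the tool's x, y, z in cm, then the turn about the tool's x in rad. In form: [claw, tx, ty, tz, twist, claw, tx, ty, tz, twist, ...]. A call has 1 to 12 rows; each row is the pose to reach, as a shift and turn from the pose commanded when the call began, along the tool's axes at that moment; what a row does not reach only later rows make up. A row lasts 1/12 s, in which the tool goes at most 41.7 mm and 7.16 degrees, less where a joint would pass 70% of its speed; a pose out of reach is approached as far as the arm can. A call with a gripper value outside its range is refused whole. The fingers move at their own pace and stop on an object; the grip force is fixed at half the most. Time passes only in rows, so rows that repeat a pose let the fingers close. It gives the time, the measured TCP pose, the force and the opening at its end, in the units of the state.
- status.state(): the state, without advancing time (a new reading comes with each control period).
- imaging.grab_frame(name): name is "side" or "top" or "wrist"; returns the picture (400x640x3 uint8, red, green, blue); there is no depth.
- imaging.camera_info(name): a dict with "K" (3x3 intrinsics, pixels), "dist" ([k1, k2, p1, p2, k3] as OpenCV has them; the pictures are not rectified), "R" (3x3) and "t" (3): a world point X has camera coordinates R X + t. Camera axes: x right, y down, z forward; pixel columns grow to the right and rows downward; lengths in m; the calibration is good to about 2 mm. A picture is of the moment at which its call begins: read the wrist's pose just before it. camera_info takes no time and is no camera call; for the wrist camera it gives the pose at the moment of the call.
- workorder.job_done(): hands the job in, once; it reports no verdict.
The state is a dict: "time": time; "joint_pos": joint angles; "joint_vel": joint speeds; "joint_efforts": joint torques, N m; "tool_pos": TCP position; "tool_rot": TCP orientation; "contact_force": force on the tool from outside, world axes, zero at the start; "ft_torque": the same for the moment, N m; "gripper_width": opening from 0.0 (shut) to 1.0 (fully open).
Only numpy, scipy, OpenCV 4.12 (cv2) and the standard library are available. Lean on these libraries where they do the work, as an engineer would, in place of code of your own. Each camera call takes 0.05 s, during which the arm holds its last target.

## Working session

There is one attempt and no reset: what is moved stays moved. The work goes in short steps, Python scripts to look and compute and a tool call to move; the robot and the scene stay as the last step left them, time stands still between calls to the robot, and variables do not carry over. Pictures are saved under pics/ and viewed, and the job is handed in when it is done.

Besides the shell and the picture viewer there is one more tool, called after ">>>" as name(argument=value, ...) on one line, values as JSON. carry_out: Moves the arm, as the interface text tells. Its arguments: {"type":"object","properties":{"moves":{"type":"array","items":{"type":"number"}}},"required":["moves"]}

```bash
mkdir -p pics; ls
cat > h.py <<'E'
import numpy as np, cv2
from plant import status, imaging, workorder, manip
def ray(info,uv):
    K=np.array(info["K"]);d=np.array(info["dist"]);R=np.array(info["R"]);t=np.array(info["t"])
    p=cv2.undistortPoints(np.array([[uv]],float),K,d)[0,0]
    return -R.T@t, R.T@np.array([p[0],p[1],1.])
def onz(info,uv,z):
    o,d=ray(info,uv); return o+d*(z-o[2])/d[2]
def proj(info,X):
    K=np.array(info["K"]);d=np.array(info["dist"]);R=np.array(info["R"]);t=np.array(info["t"])
    r,_=cv2.Rodrigues(R); return cv2.projectPoints(np.array(X,float).reshape(-1,3),r,t,K,d)[0][:,0]
def save(name,img): cv2.imwrite("pics/"+name+".png",cv2.cvtColor(img,cv2.COLOR_RGB2BGR))
E
python3 - <<'E'
from h import *
print(status.state()); print(manip.tcp_to_tips, [a for a in dir(manip) if a[0]!='_'])
for n in("top","side","wrist"):
    i=imaging.camera_info(n); im=imaging.grab_frame(n); save(n+"0",im); np.save(n+"0.npy",im)
    print(n,np.round(i["K"],1).tolist(),np.round(-np.array(i["R"]).T@np.array(i["t"]),3),np.round(i["R"],3).tolist())
E
```

```text
pics
{'time': 0.0, 'joint_pos': array([ 1.20802657e+00,  5.33548225e-02,  1.61431179e+00, -1.36492908e-05,
        1.47599872e+00, -1.19018252e-01]), 'joint_vel': array([ 9.37407360e-04,  1.02986992e-04,  5.70847373e-04, -6.07495310e-04,
       -4.48937202e-05, -4.82079833e-04]), 'joint_efforts': array([ 1.54421876e-03, -3.93671572e+01, -3.70179927e+01, -1.34242509e-05,
        6.82651356e-03, -8.07583206e-06]), 'tool_pos': array([0.1506353 , 0.60594265, 0.23805364]), 'tool_rot': array([ 0.70169122,  0.08525269,  0.70203154, -0.08667827]), 'contact_force': array([-0.3799549 , -0.82042398,  0.08078255]), 'ft_torque': array([ 0.00319955, -0.01564762, -0.03072506]), 'gripper_width': 1.003294823820295}
0.008 ['IKError', 'tcp_to_tips']
top [[459.9, 0.0, 316.7], [0.0, 459.9, 198.5], [0.0, 0.0, 1.0]] [ 0.455 -0.098  1.266] [[0.028, -0.999, -0.018], [-0.997, -0.027, -0.066], [0.066, 0.02, -0.998]]
side [[461.1, 0.0, 317.7], [0.0, 461.1, 198.4], [0.0, 0.0, 1.0]] [ 0.265 -1.159  0.811] [[0.975, -0.223, 0.006], [-0.117, -0.531, -0.84], [0.19, 0.818, -0.543]]
wrist [[315.0, 0.0, 318.9], [0.0, 315.0, 200.2], [0.0, 0.0, 1.0]] [0.077 0.623 0.373] [[0.242, 0.97, -0.002], [0.926, -0.23, 0.299], [0.29, -0.074, -0.954]]
```

View pics/top0.png

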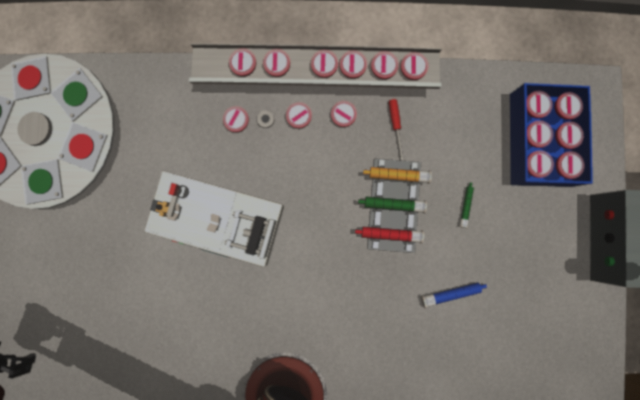

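View pics/side0.png

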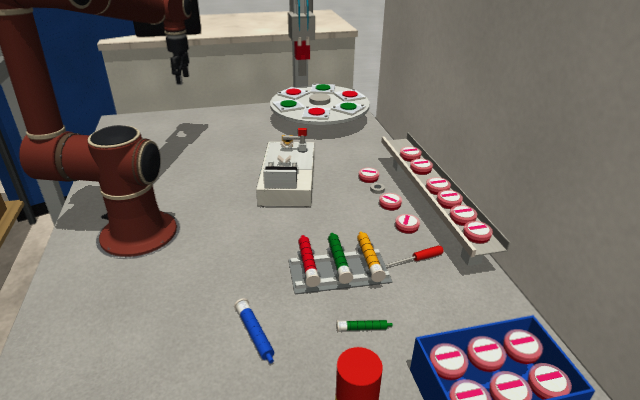

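View pics/wrist0.png

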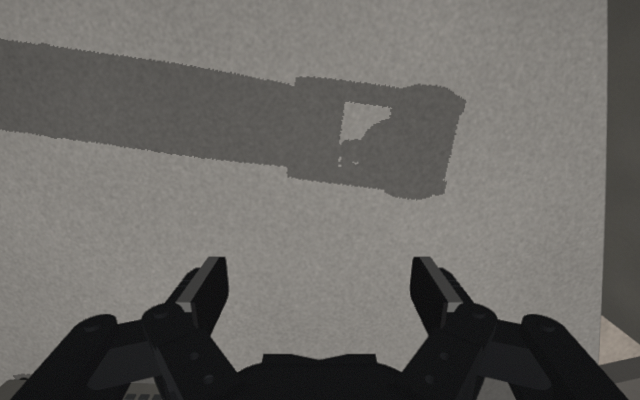

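Run:
```python
from h import *
t=np.load("top0.npy");s=np.load("side0.npy")
a=cv2.resize(t[160:280,135:295],None,fx=5,fy=5,interpolation=cv2.INTER_CUBIC);save("top_pump",a)
a=cv2.resize(t[150:260,340:490],None,fx=5,fy=5,interpolation=cv2.INTER_CUBIC);save("top_rack",a)
a=cv2.resize(s[120:220,240:340],None,fx=6,fy=6,interpolation=cv2.INTER_CUBIC);save("side_pump",a)
a=cv2.resize(s[220:350,280:410],None,fx=4.5,fy=4.5,interpolation=cv2.INTER_CUBIC);save("side_rack",a)
```

```text
(no output)
```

View pics/top_pump.png

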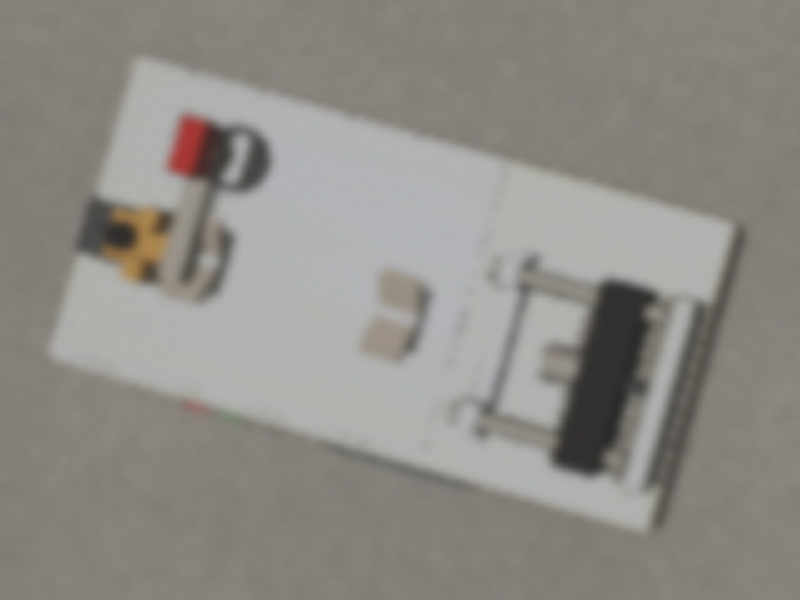

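View pics/top_rack.png

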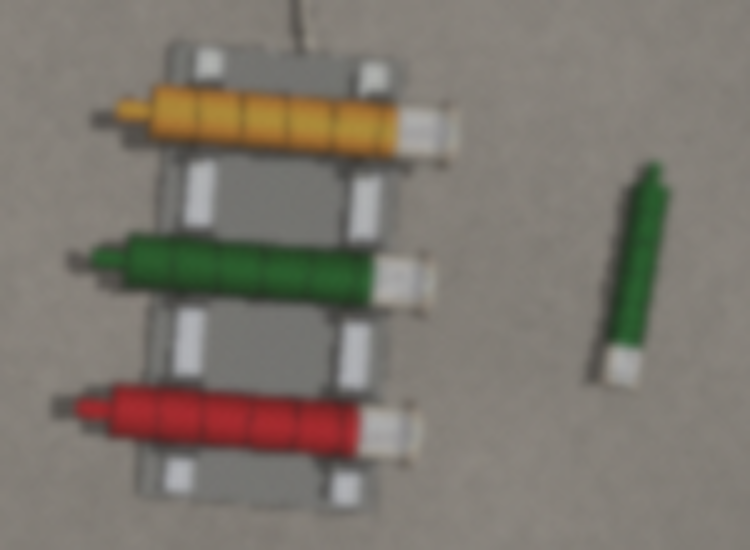

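View pics/side_pump.png

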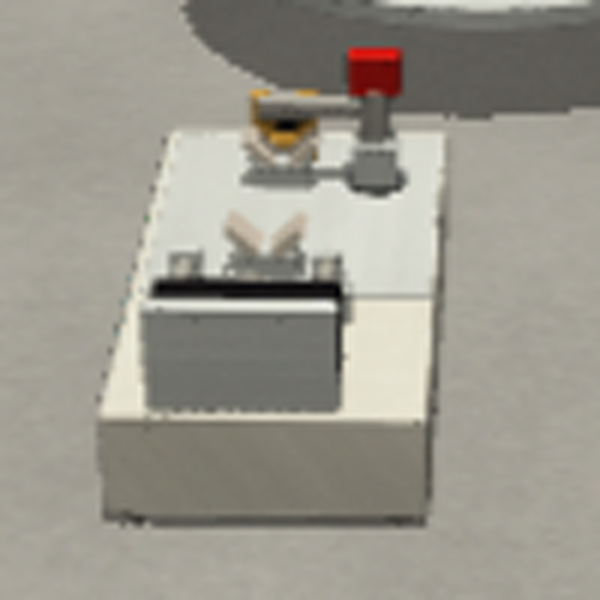

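View pics/side_rack.png

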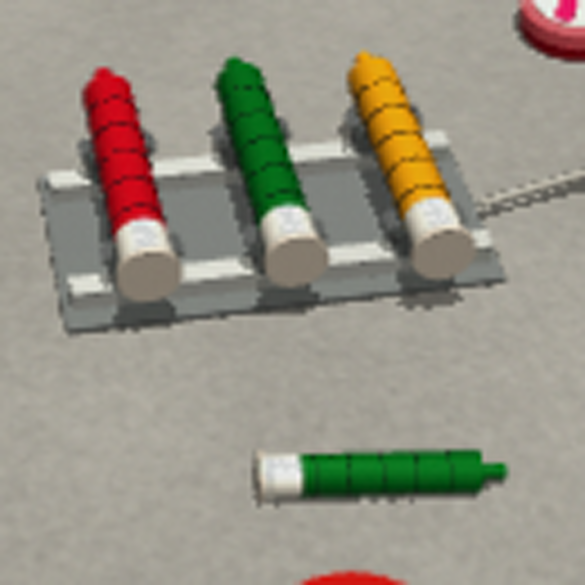

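Run:
```python
from h import *
T=imaging.camera_info("top");S=imaging.camera_info("side")
tp=lambda x,y:(135+(x+.5)/5-.5,160+(y+.5)/5-.5)
tr=lambda x,y:(340+(x+.5)/5-.5,150+(y+.5)/5-.5)
sp=lambda x,y:(240+(x+.5)/6-.5,120+(y+.5)/6-.5)
sr=lambda x,y:(280+(x+.5)/4.5-.5,220+(y+.5)/4.5-.5)
c=[onz(T,tp(*p),.07)[:2] for p in [(135,58),(738,222),(655,530),(50,357)]]
print("corners",np.round(c,4).tolist()); c=np.array(c)
for i in range(4): print(np.linalg.norm(c[i]-c[(i+1)%4]), np.degrees(np.arctan2(*(c[i]-c[(i+1)%4])[::-1])))
print("side corners",[np.round(onz(S,sp(*p),.07),4).tolist() for p in [(172,130),(445,133),(432,418),(100,418)]])
# knob centre top z=.154
print("knob top", onz(T,tp(192,143),.15))
print("side knob", onz(S,sp(375,72),.141))
t=np.load("top0.npy");s=np.load("side0.npy")
for n,im,I in(("top",t,T),("side",s,S)):
    h=cv2.cvtColor(im,cv2.COLOR_RGB2HSV)
    m=((h[...,0]>45)&(h[...,0]<80)&(h[...,1]>120)).astype(np.uint8)
    k,l,st,ce=cv2.connectedComponentsWithStats(m)
    for j in range(1,k):
        if st[j,4]>80:
            ys,xs=np.where(l==j); 
            print(n,"green",st[j],ce[j],np.round(onz(I,ce[j],.045),4))
            (cx,cy),wh,an=cv2.minAreaRect(np.c_[xs,ys].astype(np.float32)); print(cx,cy,wh,an)
    m=(((h[...,0]<6)|(h[...,0]>174))&(h[...,1]>160)).astype(np.uint8)
    k,l,st,ce=cv2.connectedComponentsWithStats(m)
    for j in range(1,k):
        if 20<st[j,4]<400: print(n,"red",st[j],ce[j],np.round(onz(I,ce[j],.141),4))
# green barrel axis, top at z=.045: nozzle tip, shoulder, flange end
print("tip,shoulder,flange",[np.round(onz(T,tr(*p),.045),4).tolist() for p in [(92,258),(128,261),(434,282)]])
print("side: tip, flange disc centre",[np.round(onz(S,sr(*p),.045),4).tolist() for p in [(234,62),(296,260)]])
```

```text
corners [[0.595, 0.3407], [0.5167, 0.016], [0.3556, 0.0539], [0.4351, 0.3787]]
0.3340090888055294 76.44331940515602
0.16551843542928407 -13.255674421111591
0.33438731539595073 -103.75149986446355
0.16437989721007548 166.61524949884338
side corners [[0.4341, 0.371, 0.07], [0.5959, 0.3316, 0.07], [0.5181, 0.0111, 0.07], [0.3533, 0.0473, 0.07]]
knob top [0.54408633 0.28026985 0.15      ]
side knob [0.54208356 0.27511845 0.141     ]
top green [ 65  84  20  20 294] [74.88435374 93.23469388] [0.8128 0.6142 0.045 ]
74.5 93.5 (19.0, 19.0) 90.0
top green [ 30 171  20  21 312] [ 39.90705128 181.44871795] [0.5617 0.6987 0.045 ]
39.5 181.0 (20.0, 19.0) 90.0
top green [464 187   8  31 107] [467.47663551 202.19626168] [ 0.5363 -0.4753  0.045 ]
467.4788818359375 201.996337890625 (3.5124940872192383, 30.413063049316406) 9.865806579589844
top green [366 199  47  10 291] [389.4467354  203.30927835] [ 0.5277 -0.2667  0.045 ]
389.01641845703125 203.3197021484375 (46.4448356628418, 6.609108924865723) 5.19442892074585
top red [ 19  67  21  21 355] [28.91267606 76.97464789] [0.8287 0.6915 0.141 ]
top red [
[... 2315 characters left out ...]
64  0.141 ]
side red [413 246  30  15 256] [428.203125   252.73828125] [ 0.6942 -0.4252  0.141 ]
side red [504 342  35  22 170] [517.78235294 356.16470588] [ 0.7297 -0.7238  0.141 ]
side red [468 350  33  21 152] [481.43421053 364.17763158] [ 0.6585 -0.7247  0.141 ]
side red [435 368  29  11 107] [447.85981308 374.8411215 ] [ 0.5921 -0.7314  0.141 ]
side red [529 376  23  23 122] [537.2704918  390.07377049] [ 0.7223 -0.791   0.141 ]
side red [490 387  10  13  46] [493.45652174 394.76086957] [ 0.6474 -0.7825  0.141 ]
tip,shoulder,flange [[0.531, -0.183, 0.045], [0.5299, -0.2022, 0.045], [0.5232, -0.3652, 0.045]]
side: tip, flange disc centre [[0.5314, -0.1856, 0.045], [0.5205, -0.363, 0.045]]
```

```bash
cat >> h.py <<'E'
from scipy.spatial.transform import Rotation as Ro
def toolR(): 
    q=np.array(status.state()["tool_rot"]); return Ro.from_quat([q[1],q[2],q[3],q[0]]).as_matrix()
def rep(goal=None,yaw=None):
    s=status.state();R=toolR();p=np.array(s["tool_pos"])
    y=np.degrees(np.arctan2(R[1,1],R[0,1]))
    print("t %.2f tcp %s yaw %.2f F %s T %s w %.3f"%(s["time"],np.round(p,4),y,np.round(s["contact_force"],1),np.round(s["ft_torque"],2),s["gripper_width"]))
    print("j",np.round(s["joint_pos"],3))
    if goal is not None: print("shift cm",np.round(R.T@(np.array(goal)-p)*100,2), "" if yaw is None else "twist %.4f"%np.radians(y-yaw))
E
python3 - <<'E'
from h import *
print(np.round(toolR(),3))
rep([0.543,0.281,0.26],76.5)
W=imaging.camera_info("wrist"); R=toolR();p=np.array(status.state()["tool_pos"])
print(proj(W,[p,p+R[:,0]*.1,p-R[:,0]*.011]))
E
```

```text
[[-0.001  0.241  0.97 ]
 [-0.001  0.97  -0.241]
 [-1.    -0.002 -0.   ]]
t 0.15 tcp [0.1507 0.6061 0.2383] yaw 76.03 F [0.2 0.4 0.3] T [ 0.    0.01 -0.02] w 0.996
j [ 1.208  0.053  1.614  0.     1.476 -0.119]
shift cm [ -2.14 -22.08  45.92] twist -0.0081
[[321.90423915 266.80014591]
 [320.79213982 202.75828404]
 [322.1177094  279.12124658]]
```

>>> carry_out(moves=[1,-2,-22.1,45.9,0,1,-2,-22.1,45.9,0,1,-2,-22.1,45.9,0,1,-2,-22.1,45.9,0,1,-2,-22.1,45.9,0,1,-2,-22.1,45.9,0,1,-2,-22.1,45.9,0,1,-2,-22.1,45.9,0,1,-2,-22.1,45.9,0,1,-2,-22.1,45.9,0,1,-2,-22.1,45.9,0,1,-2,-22.1,45.9,0])

```text
time: 1.15
tool_pos: [0.5365, 0.2858, 0.2587]
tool_rot: [0.702, 0.086, 0.702, -0.086]
contact_force: [0.8, 0.6, 0.6]
gripper_width: 0.998
```

>>> carry_out(moves=[1,0,0,0,0,1,0,0,0,0,1,0,0,0,0])

```text
time: 1.4
tool_pos: [0.535, 0.2875, 0.2583]
tool_rot: [0.701, 0.086, 0.702, -0.086]
contact_force: [-0.7, -0.4, -0.3]
gripper_width: 0.999
```

Run:
```python
from h import *
rep([0.543,0.281,0.26],76.5)
im=imaging.grab_frame("wrist");save("w1",im);np.save("w1.npy",im)
```

```text
t 1.40 tcp [0.535  0.2875 0.2583] yaw 76.00 F [-0.7 -0.4 -0.3] T [ 0.04 -0.02  0.02] w 0.999
j [ 3.700e-01  1.000e-03  1.633e+00  1.000e-03  1.508e+00 -9.560e-01]
shift cm [-0.17 -0.44  0.94] twist -0.0086
```

View pics/w1.png

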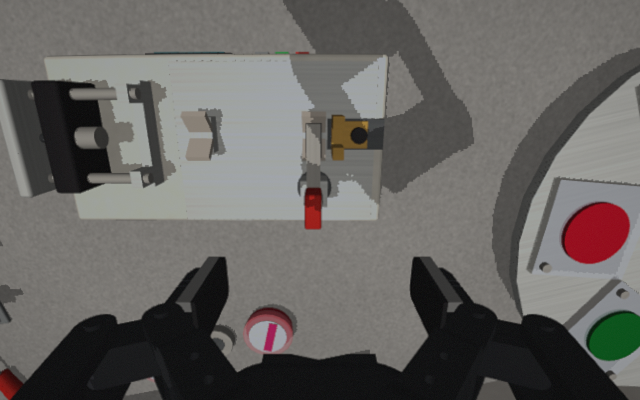

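Run:
```python
from h import *
t=np.load("w1.npy")
save("w1z",cv2.resize(t[100:240,270:400],None,fx=4.2,fy=4.2,interpolation=cv2.INTER_CUBIC))
W=imaging.camera_info("wrist")
h=cv2.cvtColor(t,cv2.COLOR_RGB2HSV)
m=(((h[...,0]<6)|(h[...,0]>174))&(h[...,1]>160)).astype(np.uint8); m[:,:295]=0;m[:,330:]=0
ys,xs=np.where(m[170:240]); print(xs.min(),xs.max(),ys.min()+170,ys.max()+170)
print(cv2.minAreaRect(np.c_[xs,ys+170].astype(np.float32)))
C=[onz(W,p,.07)[:2] for p in[(45,57),(388,54),(378,219),(80,219)]];C=np.array(C)
print(np.round(C,4).tolist())
for i in range(4):
    d=C[(i+1)%4]-C[i];print(np.linalg.norm(d),np.degrees(np.arctan2(d[1],d[0])))
```

```text
305 320 188 228
((312.5, 208.0), (40.0, 15.0), 90.0)
[[0.3548, 0.059], [0.4342, 0.3786], [0.5954, 0.3381], [0.5161, 0.017]]
0.32935153701538217 76.04635126338789
0.1661547075430766 -14.109735973341344
0.33076523097844157 -103.87356352780719
0.16662686698770535 165.40469593667433
```

View pics/w1z.png

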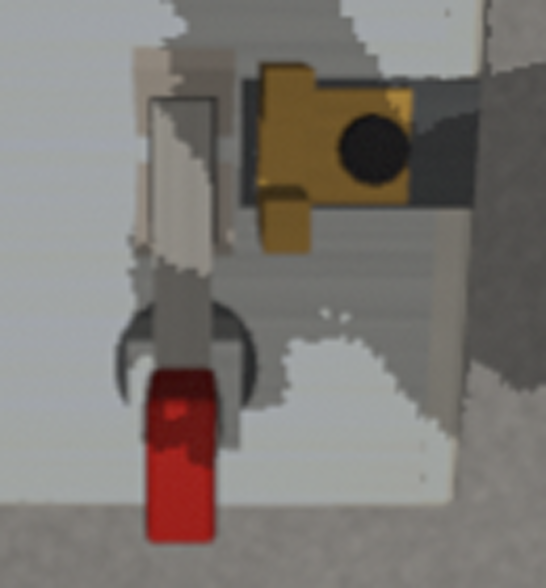

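Run:
```python
from h import *
W=imaging.camera_info("wrist");f=lambda x,y:(270+(x+.5)/4.2-.5,100+(y+.5)/4.2-.5)
a=onz(W,f(181,541),.154);b=onz(W,f(181,370),.128); c=onz(W,f(181,400),.154);print(a,b,c)
ex=np.array([.9711,-.2385]);ey=-np.array([-.2385,-.9711])
ex=np.array([np.cos(np.radians(-13.8)),np.sin(np.radians(-13.8))]);ey=np.array([-ex[1],ex[0]])
k=(a[:2]+b[:2])/2;print("knob",k,a[:2]-15/1000*ex)
print("left/right edges",onz(W,f(146,500),.154),onz(W,f(216,500),.154))
cr=k-.055*ex-.064*ey;print("cradle",cr)
loc=lambda p:((p[:2]-cr)@ex*1000,(p[:2]-cr)@ey*1000)
# bar end top z=.123, fork cheek tops z=.116, deck corners
print("bar end (exp -13,58..70)",loc(onz(W,f(150,98),.123)),loc(onz(W,f(216,98),.123)))
print("fork cheek inner corners z.116",loc(onz(W,f(258,64),.116)),loc(onz(W,f(262,252),.116)),loc(onz(W,f(312,64),.116)), loc(onz(W,f(262,185),.116)))
print("front saddle z.102",loc(onz(W,f(135,48),.102)),loc(onz(W,f(234,48),.102)),loc(onz(W,f(135,250),.102)),loc(onz(W,f(234,250),.102)))
for p in [(183,113),(210,112),(183,161),(210,161)]: print("rear saddle",loc(onz(W,p,.102)))
for p in[(45,57),(388,54),(378,219),(80,219)]: print("deck",loc(onz(W,p,.07)))
```

```text
[0.55563658 0.2761073  0.154     ] [0.52891859 0.28239082 0.128     ] [0.52790948 0.28316621 0.154     ]
knob [0.54227759 0.27924906] [0.54106957 0.27968531]
left/right edges [0.54575397 0.27166111 0.154     ] [0.54900218 0.28475829 0.154     ]
cradle [0.47359906 0.23021581]
bar end (exp -13,58..70) (np.float64(-13.382376149712098), np.float64(58.053760990675585)) (np.float64(-13.34618338604902), np.float64(71.17797565553745))
fork cheek inner corners z.116 (np.float64(-19.616123656629256), np.float64(79.73066347437684)) (np.float64(18.792906403597645), np.float64(80.9027805497778)) (np.float64(-19.597673183201948), np.float64(90.67062797975059)) (np.float64(4.753526996337186), np.float64(80.76904655533535))
front saddle z.102 (np.float64(-22.444517072589115), np.float64(54.12770756375155)) (np.float64(-22.385760823200872), np.float64(75.12586014058151)) (np.float64(20.74994940535224), np.float64(53.34290756729843)) (np.float64(20.80627335530781), np.float64(75.26955520551994))
rear saddle (np.float64(-21.415377399918327), np.float64(-52.48146673490685))
rear saddle (np.float64(-22.07798916120614), np.float64(-28.007959594116066))
rear saddle (np.float64(22.03459857577617), np.float64(-58.00916901322216))
rear saddle (np.float64(22.16553271179781), np.float64(-32.5318742721798))
deck (np.float64(-74.49840070928546), np.float64(-194.62302610538688))
deck (np.float64(-73.61518754173554), np.float64(134.72732666335594))
deck (np.float64(92.53709216376711), np.float64(133.82911322005637))
deck (np.float64(92.11241427669812), np.float64(-196.93584513090627))
```

Run:
```python
from h import *
rep([0.542,0.2793,0.136],76.2)
```

```text
t 1.45 tcp [0.5345 0.2881 0.2584] yaw 76.08 F [-0.2  0.2  0.1] T [-0.07  0.01 -0.05] w 0.997
j [ 3.720e-01  1.000e-03  1.634e+00  0.000e+00  1.508e+00 -9.560e-01]
shift cm [12.24 -0.67  0.95] twist -0.0021
```

>>> carry_out(moves=[1,2,-0.67,0.95,0,1,6,-0.67,0.95,0,1,10,-0.67,0.95,0,1,12.2,-0.67,0.95,0,1,12.2,-0.67,0.95,0])

```text
time: 1.87
tool_pos: [0.5374, 0.2785, 0.1295]
tool_rot: [0.698, 0.083, 0.706, -0.087]
contact_force: [-1.2, -0.1, -1.5]
gripper_width: 0.995
```

Run:
```python
from h import *
rep([0.542,0.2793,0.136],76.2)
im=imaging.grab_frame("wrist");save("w2",im)
```

```text
t 1.87 tcp [0.5374 0.2785 0.1295] yaw 76.17 F [-1.2 -0.1 -1.5] T [ 0.    0.03 -0.02] w 0.995
j [ 0.355  0.105  1.747  0.     1.303 -0.974]
shift cm [-0.66  0.19  0.42] twist -0.0005
```

View pics/w2.png

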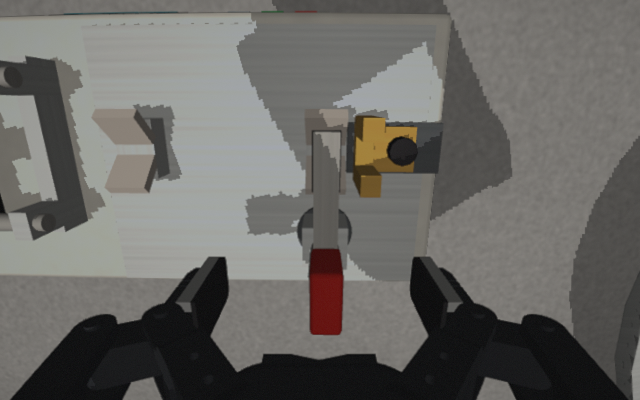

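Run:
```python
from h import *
imaging.grab_frame("side");imaging.grab_frame("side")
rep([0.542,0.2793,0.136],76.2)
im=imaging.grab_frame("wrist");save("w3",im);np.save("w3.npy",im)
```

```text
t 2.02 tcp [0.5432 0.28   0.1388] yaw 76.13 F [ 0.7  0.1 -0.2] T [ 0.03 -0.01  0.01] w 1.001
j [ 0.354  0.1    1.736  0.     1.304 -0.974]
shift cm [ 0.28 -0.1  -0.1 ] twist -0.0013
```

View pics/w3.png

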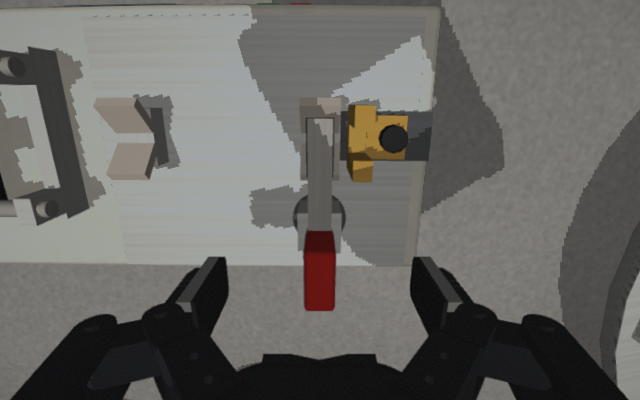

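Run:
```python
from h import *
rep([0.542,0.2793,0.136],76.2)
W=imaging.camera_info("wrist")
a=onz(W,(320,310),.154); b=onz(W,(320,231),.128);print(a,b,(a+b)/2)
```

```text
t 2.07 tcp [0.5441 0.2801 0.14  ] yaw 76.11 F [-0.3 -0.9  1. ] T [ 0.03  0.02 -0.01] w 0.999
j [ 0.354  0.099  1.735  0.     1.303 -0.975]
shift cm [ 0.39 -0.12 -0.18] twist -0.0016
[0.55742554 0.27574154 0.154     ] [0.53075222 0.282468   0.128     ] [0.54408888 0.27910477 0.141     ]
```

>>> carry_out(moves=[1,0,0,0,0,1,0,0,0,0,1,0,0,0,0])

```text
time: 2.32
tool_pos: [0.5439, 0.2791, 0.1388]
tool_rot: [0.703, 0.086, 0.701, -0.085]
contact_force: [-0.2, 0.9, -0.6]
gripper_width: 0.997
```

Run:
```python
from h import *
rep([0.543,0.2793,0.136],76.2)
```

```text
t 2.32 tcp [0.5439 0.2791 0.1388] yaw 76.04 F [-0.2  0.9 -0.6] T [0.01 0.04 0.02] w 0.997
j [ 0.352  0.1    1.736 -0.     1.303 -0.975]
shift cm [ 0.28 -0.01 -0.09] twist -0.0028
```

>>> carry_out(moves=[1,0.2,0,-0.1,0,0.3,0.2,0,-0.1,0,0,0.2,0,-0.1,0,0,0.2,0,-0.1,0,0,0.2,0,-0.1,0,0,0.2,0,-0.1,0,0,0.2,0,-0.1,0,0,0.2,0,-0.1,0])

```text
time: 2.98
tool_pos: [0.5423, 0.28, 0.1352]
tool_rot: [0.702, 0.087, 0.702, -0.085]
contact_force: [1.3, 5.0, -1.0]
gripper_width: 0.154
```

Run:
```python
from h import *
rep([0.543,0.2793,0.136],76.2)
im=imaging.grab_frame("wrist");save("w4",im);np.save("w4.npy",im)
```

```text
t 2.98 tcp [0.5423 0.28   0.1352] yaw 76.03 F [ 1.3  5.  -1. ] T [ 0.6  -0.07  0.03] w 0.154
j [ 0.354  0.102  1.74   0.002  1.298 -0.974]
shift cm [-0.08 -0.05  0.09] twist -0.0029
```

View pics/w4.png

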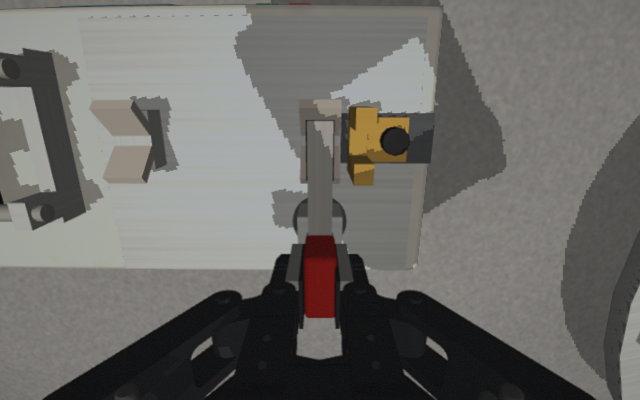

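>>> carry_out(moves=[0,-0.3,0.03,0,0,0,-0.7,0.03,0,0,0,-1.1,0.03,0,0,0,-1.5,0.03,0,0,0,-1.9,0.03,0,0,0,-2.3,0.03,0,0,0,-2.7,0.03,0,0,0,-2.9,0.03,0,0,0,-2.9,0.03,0,0,0,-2.9,0.03,0,0,0,-2.9,0.03,0,0])

```text
time: 3.95
tool_pos: [0.542, 0.2799, 0.1613]
tool_rot: [0.702, 0.086, 0.702, -0.085]
contact_force: [6.3, 5.8, -10.3]
gripper_width: 0.154
```

Run:
```python
from h import *
rep([0.543,0.2793,0.165],76.2)
im=imaging.grab_frame("wrist");save("w5",im);np.save("w5.npy",im)
```

```text
t 3.95 tcp [0.542  0.2799 0.1613] yaw 76.04 F [  6.3   5.8 -10.3] T [ 0.89 -1.06 -0.02] w 0.154
j [ 3.540e-01  7.600e-02  1.721e+00  1.000e-03  1.343e+00 -9.730e-01]
shift cm [-0.37 -0.03  0.11] twist -0.0028
```

View pics/w5.png

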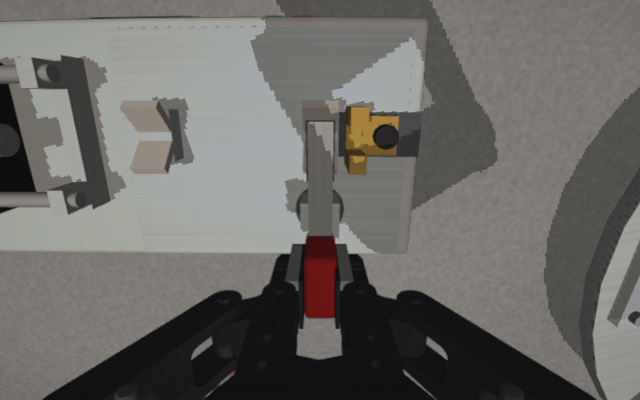

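>>> carry_out(moves=[0,-0.25,0.05,0.1,0,0,-0.3,0.05,0.15,0.1,0,-0.3,0.05,0.15,0.2,0,-0.3,0.05,0.15,0.3,0,-0.3,0.05,0.15,0.4,0,-0.3,0.05,0.15,0.4,0,-0.3,0.05,0.15,0.4])

```text
time: 4.58
tool_pos: [0.5422, 0.2799, 0.1633]
tool_rot: [0.669, 0.224, 0.672, -0.224]
contact_force: [3.2, 6.5, -10.9]
gripper_width: 0.152
```

Run:
```python
from h import *
rep([0.543,0.2793,0.165],76.2-57.3*1.4)
```

```text
t 4.58 tcp [0.5422 0.2799 0.1633] yaw 53.12 F [  3.2   6.5 -10.9] T [ 0.92 -0.58  0.03] w 0.152
j [ 0.354  0.077  1.717  0.002  1.351 -0.574]
shift cm [-0.17  0.    0.1 ] twist 0.9972
```

>>> carry_out(moves=[0,0,0,0,0.11,0,0,0,0,0.22,0,0,0,0,0.33,0,0,0,0,0.44,0,0,0,0,0.55,0,0,0,0,0.66,0,0,0,0,0.77,0,0,0,0,0.88,0,0,0,0,0.95,0,0,0,0,0.95,0,0,0,0,0.95])

```text
time: 5.5
tool_pos: [0.5421, 0.2799, 0.1633]
tool_rot: [-0.493, -0.505, -0.495, 0.506]
contact_force: [2.4, 6.5, -10.7]
gripper_width: 0.148
```

Run:
```python
from h import *
rep([0.543,0.2793,0.165],76.2-57.3*1.4)
im=imaging.grab_frame("wrist");save("w6",im);np.save("w6.npy",im)
```

```text
t 5.50 tcp [0.5421 0.2799 0.1633] yaw -1.31 F [  2.4   6.5 -10.7] T [ 0.97 -0.53 -0.05] w 0.148
j [0.354 0.077 1.717 0.002 1.351 0.376]
shift cm [-0.17  0.09  0.06] twist 0.0472
```

View pics/w6.png

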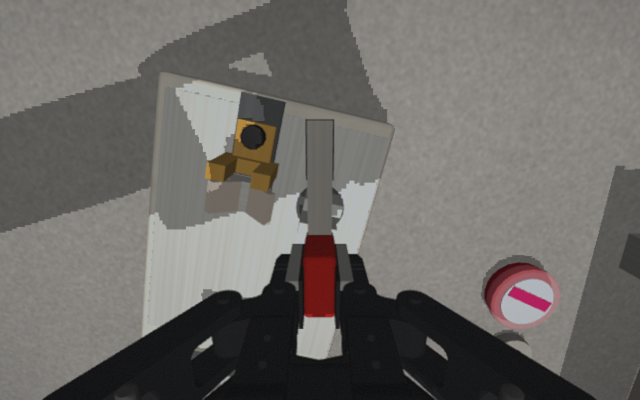

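>>> carry_out(moves=[0,0.2,0,0,0,0,0.4,0,0,0,0,0.6,0,0,0,0,0.7,0,0,0,0,0.8,0,0,0,0,0.9,0,0,0,0,0.9,0,0,0])

```text
time: 6.13
tool_pos: [0.5423, 0.28, 0.1569]
tool_rot: [-0.493, -0.505, -0.495, 0.506]
contact_force: [-3.4, 4.6, -4.2]
gripper_width: 0.151
```

Run:
```python
from h import *
rep([0.543,0.2793,0.157],76.2-57.3*1.4)
```

```text
t 6.13 tcp [0.5423 0.28   0.1569] yaw -1.30 F [-3.4  4.6 -4.2] T [ 0.83  0.39 -0.02] w 0.151
j [0.354 0.083 1.722 0.002 1.34  0.376]
shift cm [-0.01  0.07  0.07] twist 0.0475
```

>>> carry_out(moves=[0,0.15,0,0,0,0,0.15,0,0,0,0.4,0.1,0,0,0,0.7,0,0,0,0,1,-0.5,0,0,0,1,-2,0,0,0,1,-5,0,0,0,1,-8,0,0,0,1,-8,0,0,0])

```text
time: 6.88
tool_pos: [0.5472, 0.2801, 0.2468]
tool_rot: [0.496, 0.51, 0.492, -0.502]
contact_force: [-0.2, 0.5, 1.6]
gripper_width: 0.996
```

Run:
```python
from h import *
im=imaging.grab_frame("wrist");save("w7",im);np.save("w7.npy",im)
rep([0.5265,-0.275,0.24],-2.5)
```

```text
t 6.93 tcp [0.5463 0.2798 0.244 ] yaw -1.34 F [0.6 0.1 0.3] T [-0.01 -0.04 -0.03] w 0.997
j [ 3.530e-01  1.800e-02  1.641e+00 -1.000e-03  1.473e+00  3.760e-01]
shift cm [ 0.23 -0.69 55.52] twist 0.0203
```

View pics/w7.png

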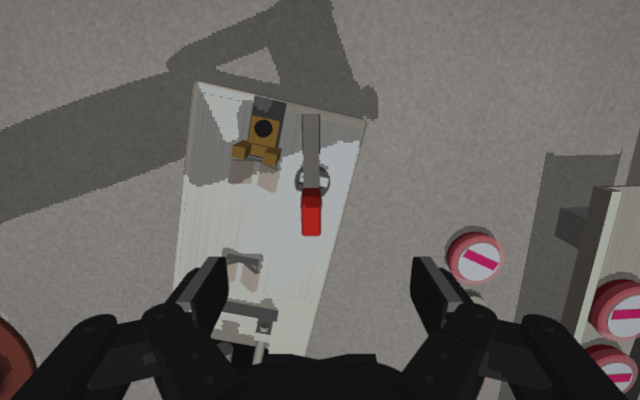

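>>> carry_out(moves=[1,0,-0.7,4,0.02,1,0,-0.7,8,0.02,1,0,-0.7,12,0.02,1,0,-0.7,16,0.02,1,0,-0.7,20,0.02,1,0,-0.7,24,0.02,1,0,-0.7,28,0.02,1,0,-0.7,32,0.02,1,0,-0.7,36,0.02,1,0,-0.7,40,0.02,1,0,-0.7,44,0.02,1,0,-0.7,48,0.02])

```text
time: 7.93
tool_pos: [0.5247, -0.2025, 0.2374]
tool_rot: [-0.489, -0.511, -0.489, 0.511]
contact_force: [0.6, -0.2, 0.4]
gripper_width: 1.002
```

>>> carry_out(moves=[1,0,0,3,0,1,0,0,5,0,1,0,0,6,0,1,0,0,6,0,1,0,0,6,0,1,0,0,6,0])

```text
time: 8.43
tool_pos: [0.5231, -0.2591, 0.2376]
tool_rot: [0.489, 0.51, 0.49, -0.51]
contact_force: [0.0, 0.4, -0.0]
gripper_width: 1.001
```

Run:
```python
from h import *
im=imaging.grab_frame("wrist");save("w8",im);np.save("w8.npy",im)
rep([0.527,-0.28,0.24],-2.5)
```

```text
t 8.48 tcp [ 0.5232 -0.2589  0.2378] yaw -2.37 F [ 0.1 -0.5  0.1] T [-0.02 -0.02 -0.02] w 1.002
j [-0.587 -0.044  1.712  0.     1.474 -0.546]
shift cm [-0.22  0.47  2.09] twist 0.0023
```

View pics/w8.png

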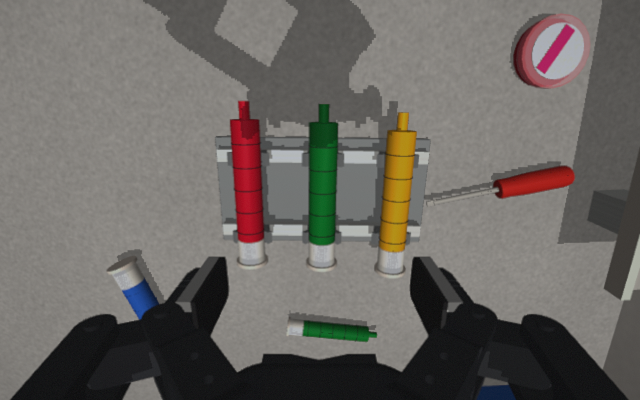

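Run:
```python
from h import *
W=imaging.camera_info("wrist");t=np.load("w8.npy")
save("w8z",cv2.resize(t[95:280,270:380],None,fx=3.2,fy=3.2,interpolation=cv2.INTER_CUBIC))
h=cv2.cvtColor(t,cv2.COLOR_RGB2HSV)
m=((h[...,0]>45)&(h[...,0]<80)&(h[...,1]>120))
for r in [110,116,130,150,170,190,210,230]:
    x=np.where(m[r,290:350])[0]+290
    a=onz(W,(x.min()-.5,r),.045);b=onz(W,(x.max()+.5,r),.045);print(r,x.min(),x.max(),np.round((a+b)/2,4),np.round(np.linalg.norm(a-b)*1000,1))
ys=np.where(m[95:280,318:328].any(1))[0]+95;print("tip row",ys.min(),ys.max())
print("tip",onz(W,(323.5,ys.min()-.5),.045),"end of green",onz(W,(321.5,ys.max()+.5),.058))
```

```text
110 319 328 [ 0.5312 -0.1922  0.045 ] 10.0
116 319 328 [ 0.5309 -0.198   0.045 ] 10.1
130 310 336 [ 0.5299 -0.2118  0.045 ] 27.5
150 309 336 [ 0.5286 -0.2322  0.045 ] 29.0
170 310 335 [ 0.5278 -0.2533  0.045 ] 27.5
190 310 335 [ 0.527  -0.2752  0.045 ] 28.0
210 309 334 [ 0.525  -0.2979  0.045 ] 28.6
230 309 334 [ 0.5241 -0.3216  0.045 ] 29.2
tip row 104 244
tip [ 0.531398   -0.18595355  0.045     ] end of green [ 0.52348804 -0.33330733  0.058     ]
```

View pics/w8z.png

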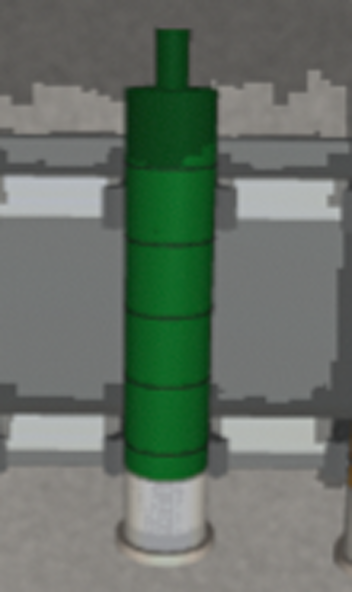

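Run:
```python
from h import *
rep([0.5262,-0.283,0.10],-3.1)
rep([0.5262,-0.283,0.036],-3.1)
```

```text
t 8.48 tcp [ 0.5232 -0.2589  0.2378] yaw -2.37 F [ 0.1 -0.5  0.1] T [-0.02 -0.02 -0.02] w 1.002
j [-0.587 -0.044  1.712  0.     1.474 -0.546]
shift cm [13.78  0.4   2.4 ] twist 0.0127
t 8.48 tcp [ 0.5232 -0.2589  0.2378] yaw -2.37 F [ 0.1 -0.5  0.1] T [-0.02 -0.02 -0.02] w 1.002
j [-0.587 -0.044  1.712  0.     1.474 -0.546]
shift cm [20.18  0.41  2.4 ] twist 0.0127
```

>>> carry_out(moves=[0.7,2,0.4,2.4,0.013,0.7,5,0.4,2.4,0.013,0.7,8,0.4,2.4,0.013,0.7,10,0.4,2.4,0.013,0.7,11.5,0.4,2.4,0.013,0.7,11.5,0.4,2.4,0.013,0.7,11.5,0.4,2.4,0.013,0.7,11.5,0.4,2.4,0.013])

```text
time: 9.15
tool_pos: [0.527, -0.2842, 0.1245]
tool_rot: [0.487, 0.514, 0.485, -0.513]
contact_force: [0.2, 0.0, 1.2]
gripper_width: 0.698
```

Run:
```python
from h import *
im=imaging.grab_frame("wrist");save("w9",im);np.save("w9.npy",im)
rep([0.5262,-0.283,0.036],-3.1)
```

```text
t 9.20 tcp [ 0.5272 -0.2846  0.125 ] yaw -3.16 F [-0.2 -0.5 -0.2] T [ 0.01 -0.02  0.  ] w 0.701
j [-0.619  0.086  1.775  0.     1.277 -0.564]
shift cm [ 8.9  -0.13 -0.17] twist -0.0010
```

View pics/w9.png

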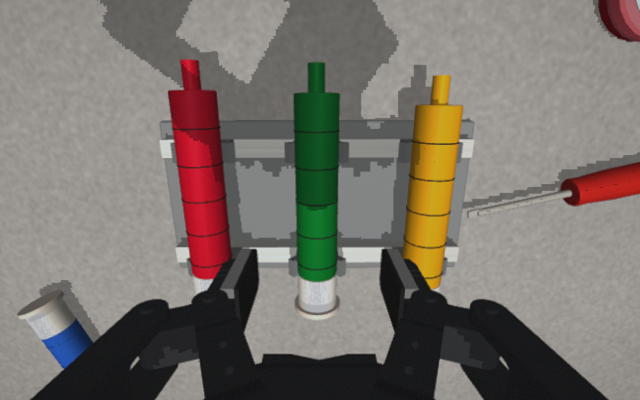

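>>> carry_out(moves=[0.7,2,-0.12,-0.15,0,0.7,4,-0.12,-0.15,0,0.7,6,-0.12,-0.15,0,0.7,7.5,-0.12,-0.15,0,0.7,8.3,-0.12,-0.15,0,0.7,8.6,-0.12,-0.15,0,0.7,8.8,-0.12,-0.15,0,0.7,8.8,-0.12,-0.15,0])

```text
time: 9.87
tool_pos: [0.5257, -0.2834, 0.0361]
tool_rot: [0.487, 0.514, 0.485, -0.514]
contact_force: [-0.8, -0.6, 0.1]
gripper_width: 0.7
```

Run:
```python
from h import *
im=imaging.grab_frame("wrist");save("w10",im);np.save("w10.npy",im)
rep([0.5262,-0.283,0.036],-3.1)
```

```text
t 9.92 tcp [ 0.5258 -0.2835  0.0364] yaw -3.21 F [ 0.  -0.9  0.5] T [-0.02 -0.01  0.01] w 0.699
j [-0.619  0.195  1.82   0.     1.124 -0.563]
shift cm [ 0.04  0.04 -0.05] twist -0.0019
```

View pics/w10.png

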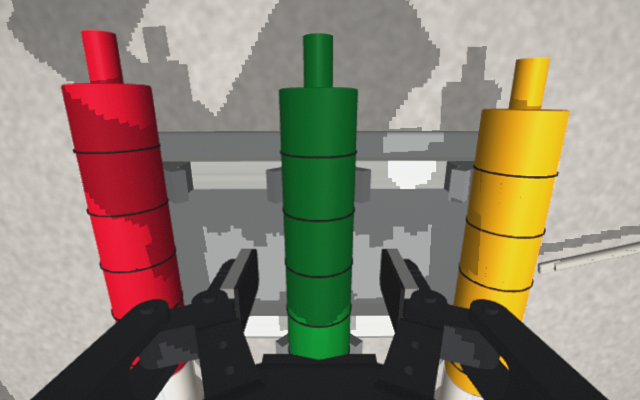

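>>> carry_out(moves=[0.5,0,0,0,0,0.35,0,0,0,0,0.2,0,0,0,0,0,0,0,0,0,0,0,0,0,0,0,0,0,0,0,0,0,0,0,0])

```text
time: 10.5
tool_pos: [0.5255, -0.2833, 0.0361]
tool_rot: [0.486, 0.514, 0.485, -0.514]
contact_force: [-1.0, 1.6, 5.9]
gripper_width: 0.336
```

Run:
```python
from h import *
im=imaging.grab_frame("wrist");save("w11",im);np.save("w11.npy",im)
rep([0.5262,-0.283,0.036],-3.1)
```

```text
t 10.55 tcp [ 0.5255 -0.2833  0.0361] yaw -3.20 F [-0.9  1.7  5.8] T [0.14 0.24 0.02] w 0.329
j [-0.619  0.195  1.821 -0.     1.125 -0.563]
shift cm [ 0.01  0.07 -0.03] twist -0.0018
```

View pics/w11.png

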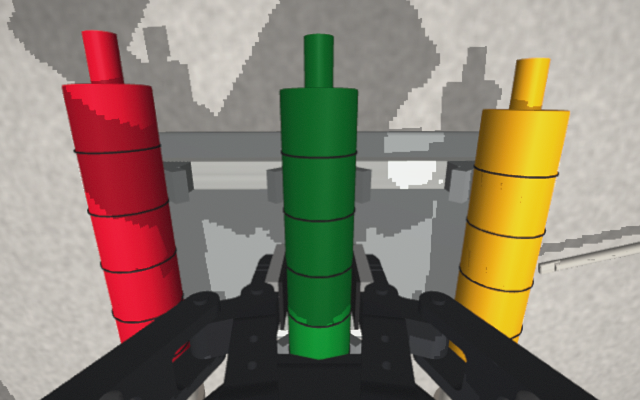

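>>> carry_out(moves=[0,-0.5,0,0,0,0,-1.5,0,0,0,0,-3,0,0,0,0,-5,0,0,0,0,-7.5,0,0,0,0,-10,0,0,0,0,-12,0,0,0,0,-14,0,0,0,0,-15,0,0,0,0,-15,0,0,0,0,-15,0,0,0])

```text
time: 11.47
tool_pos: [0.5248, -0.2828, 0.1848]
tool_rot: [0.486, 0.514, 0.486, -0.514]
contact_force: [0.4, -0.6, -2.8]
gripper_width: 0.326
```

Run:
```python
from h import *
im=imaging.grab_frame("wrist");save("w12",im);np.save("w12.npy",im)
W=imaging.camera_info("wrist");h=cv2.cvtColor(im,cv2.COLOR_RGB2HSV)
m=((h[...,0]>45)&(h[...,0]<80)&(h[...,1]>120));R=toolR();p=np.array(status.state()["tool_pos"])
za=p[2]+.009
for r in [45,60,75,100,130,160,190,220,250]:
    x=np.where(m[r,260:380])[0]
    if len(x):
        x=x+260;a=onz(W,(x.min()-.5,r),za);b=onz(W,(x.max()+.5,r),za);c=(a+b)/2;print(r,np.round(c,4),np.round(np.linalg.norm(a-b)*1000,1),"tool yz mm",np.round(R.T@(c-p)*1000,1)[1:])
rep([0.4736,0.2302,0.2],-13.8)
```

```text
45 [ 0.5299 -0.188   0.1925] 10.2 tool yz mm [  0.3 -94.6]
60 [ 0.5296 -0.193   0.1925] 10.3 tool yz mm [  0.3 -89.5]
75 [ 0.5293 -0.1982  0.1925] 10.4 tool yz mm [  0.3 -84.4]
100 [ 0.5288 -0.2071  0.1925] 28.9 tool yz mm [  0.3 -75.4]
130 [ 0.5283 -0.2183  0.1925] 29.3 tool yz mm [  0.5 -64.2]
160 [ 0.5275 -0.2301  0.1925] 28.9 tool yz mm [  0.3 -52.4]
190 [ 0.5268 -0.2426  0.1925] 28.9 tool yz mm [  0.2 -39.9]
220 [ 0.5262 -0.2558  0.1925] 29.4 tool yz mm [  0.4 -26.6]
250 [ 0.5254 -0.2699  0.1925] 29.4 tool yz mm [  0.4 -12.6]
t 11.52 tcp [ 0.5243 -0.2824  0.1835] yaw -3.21 F [-0.9 -0.6 -1.5] T [-0.02  0.05  0.07] w 0.333
j [-0.619  0.025  1.736 -0.     1.383 -0.563]
shift cm [ -1.58  -7.93 -50.9 ] twist 0.1849
```

View pics/w12.png

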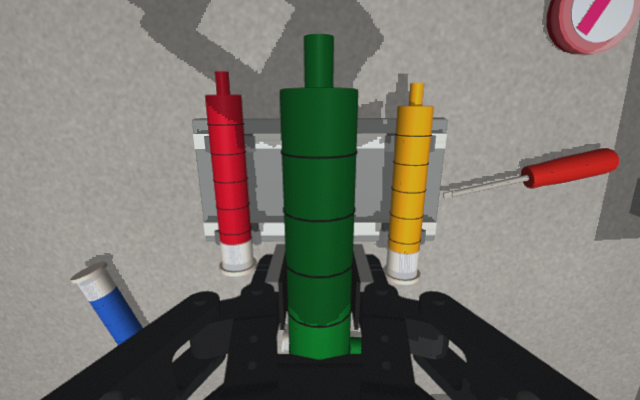

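```bash
cat >> h.py <<'E'
th=np.radians(-13.8);ex=np.array([np.cos(th),np.sin(th),0]);ey=np.array([-ex[1],ex[0],0])
CR=np.array([.4738,.2301,0])
def loc():
    d=np.array(status.state()["tool_pos"])-CR; return np.round([d@ex*1000,d@ey*1000,d[2]*1000],1)
E
python3 - <<'E'
from h import *
rep(CR-.00035*ex-.007*ey+[0,0,.21],-13.8)
E
```

```text
t 11.52 tcp [ 0.5243 -0.2824  0.1835] yaw -3.21 F [-0.9 -0.6 -1.5] T [-0.02  0.05  0.07] w 0.333
j [-0.619  0.025  1.736 -0.     1.383 -0.563]
shift cm [ -2.58  -8.07 -50.21] twist 0.1849
```

>>> carry_out(moves=[0,-2.6,0,-2,0,0,-2.6,-0.8,-6,0.03,0,-2.6,-1.5,-10,0.06,0,-2.6,-2.2,-14,0.09,0,-2.6,-2.9,-18,0.12,0,-2.6,-3.6,-22,0.15,0,-2.6,-4.2,-26,0.185,0,-2.6,-4.8,-30,0.185,0,-2.6,-5.5,-34,0.185,0,-2.6,-6.1,-38,0.185,0,-2.6,-6.8,-42,0.185,0,-2.6,-7.5,-46,0.185])

```text
time: 12.52
tool_pos: [0.474, 0.1823, 0.2086]
tool_rot: [-0.436, -0.555, -0.437, 0.558]
contact_force: [0.6, 0.1, -1.8]
gripper_width: 0.332
```

Run:
```python
from h import *
rep(CR-.00035*ex-.007*ey+[0,0,.21],-13.8)
```

```text
t 12.52 tcp [0.474  0.1823 0.2086] yaw -13.81 F [ 0.6  0.1 -1.8] T [ 0.04 -0.12 -0.01] w 0.332
j [ 0.22  -0.21   1.912 -0.     1.443  0.462]
shift cm [-0.14 -1.2  -3.94] twist -0.0002
```

>>> carry_out(moves=[0,0,-0.9,-2.7,0,0,0,-1.2,-3.6,0,0,0,-1.33,-4.0,0,0,0,-1.33,-4.0,0,0,0,-1.33,-4.0,0,0,0,-1.33,-4.0,0])

```text
time: 13.02
tool_pos: [0.4725, 0.2213, 0.2104]
tool_rot: [-0.436, -0.557, -0.436, 0.557]
contact_force: [0.3, -0.4, -0.9]
gripper_width: 0.334
```

Run:
```python
from h import *
im=imaging.grab_frame("wrist");save("w13",im);np.save("w13.npy",im)
rep(CR-.00035*ex-.007*ey+[0,0,.125],-13.8);print(loc())
im=imaging.grab_frame("side");save("s13",cv2.resize(im[90:230,220:360],None,fx=4,fy=4,interpolation=cv2.INTER_CUBIC))
```

```text
t 13.07 tcp [0.4727 0.2213 0.2106] yaw -13.93 F [ 0.7  0.8 -1.3] T [ 0.04  0.01 -0.01] w 0.328
j [ 0.295 -0.177  1.881 -0.     1.439  0.539]
shift cm [ 8.56 -0.13 -0.19] twist -0.0022
[  1.   -8.8 210.6]
```

View pics/w13.png

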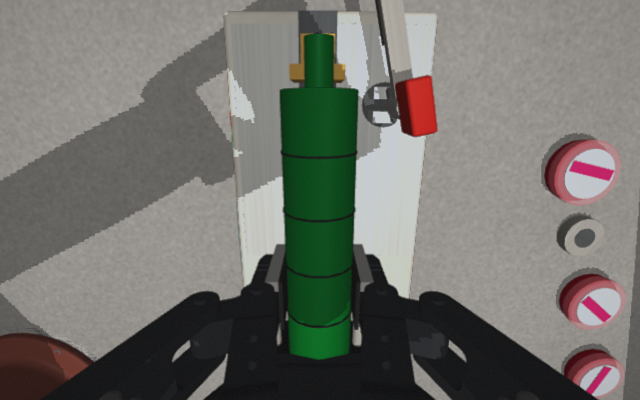

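View pics/s13.png

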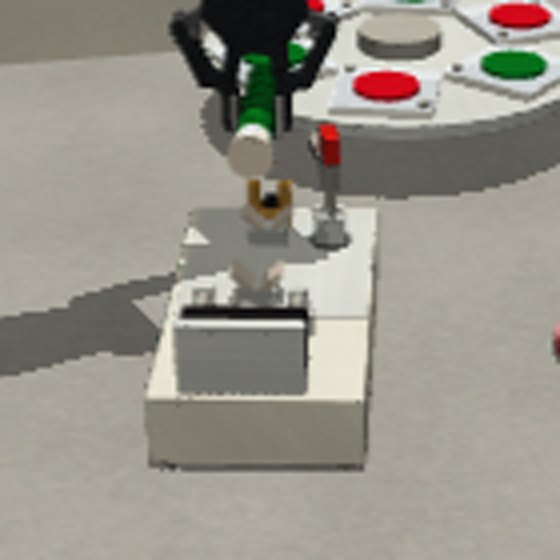

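>>> carry_out(moves=[0,2,-0.13,-0.19,0,0,4,-0.13,-0.19,0,0,6,-0.13,-0.19,0,0,7.5,-0.13,-0.19,0,0,8.5,-0.13,-0.19,0,0,9,-0.13,-0.19,0,0,9,-0.13,-0.19,0,0,9,-0.13,-0.19,0,0,9,-0.13,-0.19,0])

```text
time: 13.87
tool_pos: [0.4726, 0.2249, 0.1224]
tool_rot: [0.437, 0.557, 0.436, -0.556]
contact_force: [-0.2, -0.1, -1.2]
gripper_width: 0.329
```

Run:
```python
from h import *
im=imaging.grab_frame("wrist");save("w14",im);np.save("w14.npy",im)
rep(CR-.00035*ex-.007*ey+[0,0,.1],-13.8);print(loc())
im=imaging.grab_frame("side");save("s14",cv2.resize(im[90:230,220:360],None,fx=4,fy=4,interpolation=cv2.INTER_CUBIC))
```

```text
t 13.92 tcp [0.4726 0.225  0.1224] yaw -13.82 F [ 0.4 -0.2 -2.2] T [ 0.02  0.01 -0.01] w 0.330
j [ 0.302 -0.09   1.956 -0.     1.273  0.543]
shift cm [ 2.24 -0.04  0.18] twist -0.0003
[  0.   -5.3 122.4]
```

View pics/w14.png

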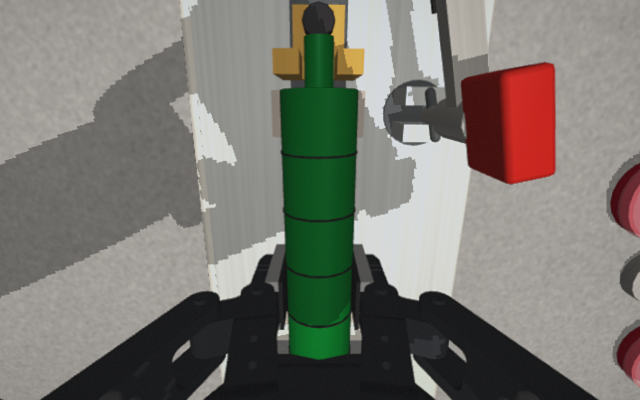

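View pics/s14.png

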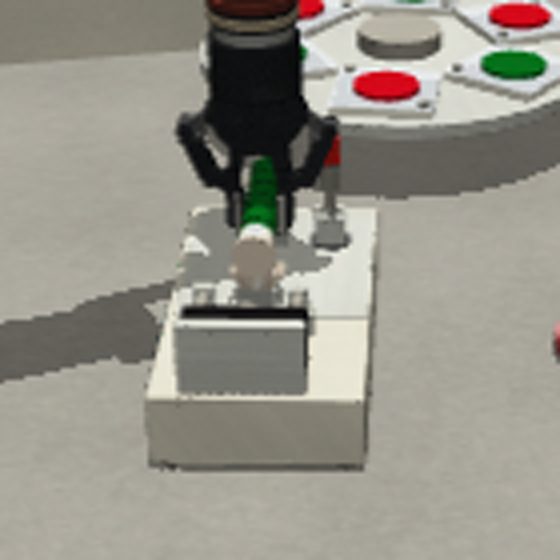

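>>> carry_out(moves=[0,0.5,-0.02,0.2,0,0,1.0,-0.02,0.2,0,0,1.5,-0.02,0.2,0,0,2.0,-0.02,0.2,0,0,2.2,-0.02,0.2,0,0,2.2,-0.02,0.2,0,0,2.2,-0.02,0.2,0])

```text
time: 14.55
tool_pos: [0.4708, 0.2229, 0.0986]
tool_rot: [-0.436, -0.556, -0.436, 0.557]
contact_force: [0.4, 0.5, -2.3]
gripper_width: 0.33
```

Run:
```python
from h import *
im=imaging.grab_frame("wrist");save("w15",im);np.save("w15.npy",im)
rep(CR-.00035*ex-.007*ey+[0,0,.096],-13.8);print(loc())
im=imaging.grab_frame("side");save("s15",cv2.resize(im[90:230,220:360],None,fx=4,fy=4,interpolation=cv2.INTER_CUBIC))
```

```text
t 14.60 tcp [0.471  0.2229 0.0989] yaw -13.80 F [-1.3  0.5 -1.1] T [-0.04  0.05 -0.01] w 0.333
j [ 0.299 -0.065  1.975 -0.     1.232  0.54 ]
shift cm [ 0.29  0.07 -0.06] twist -0.0000
[-1.  -7.6 98.9]
```

View pics/w15.png

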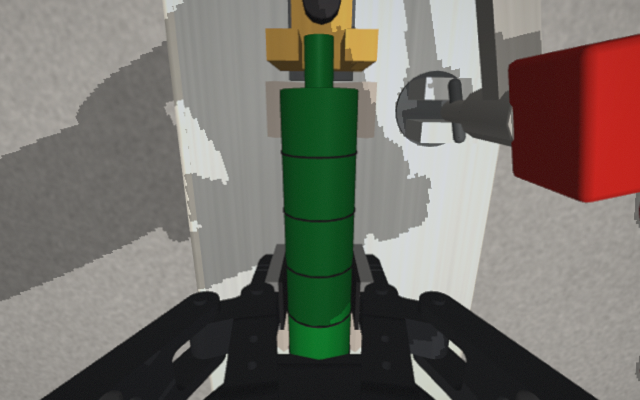

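View pics/s15.png

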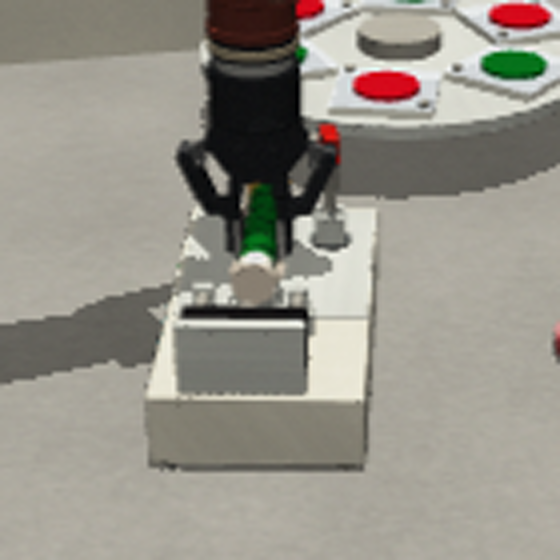

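>>> carry_out(moves=[0,0.1,0.08,0,0,0,0.2,0.08,0,0,0,0.2,0.08,0,0,0,0.2,0.08,0,0])

```text
time: 14.98
tool_pos: [0.4718, 0.2228, 0.0971]
tool_rot: [0.436, 0.557, 0.436, -0.556]
contact_force: [-0.8, 0.4, -2.5]
gripper_width: 0.33
```

>>> carry_out(moves=[0,0.1,0,0,0,0,0.1,0,0,0,0,0.1,0,0,0])

```text
time: 15.23
tool_pos: [0.4718, 0.2228, 0.0968]
tool_rot: [0.436, 0.556, 0.436, -0.556]
contact_force: [-4.2, -0.2, 5.3]
gripper_width: 0.329
```

>>> carry_out(moves=[0,-0.1,-0.06,0,0,0,-0.1,-0.06,-0.1,0,0,-0.1,-0.06,-0.2,0,0,-0.1,-0.06,-0.2,0,0,-0.1,-0.06,-0.2,0])

```text
time: 15.65
tool_pos: [0.4716, 0.2248, 0.0966]
tool_rot: [-0.436, -0.556, -0.436, 0.557]
contact_force: [0.3, 0.7, -1.7]
gripper_width: 0.329
```

Run:
```python
from h import *
rep();print(loc())
```

```text
t 15.65 tcp [0.4716 0.2248 0.0966] yaw -13.81 F [ 0.3  0.7 -1.7] T [-0.03 -0.09 -0.05] w 0.329
j [ 0.302 -0.058  1.973  0.     1.227  0.543]
[-0.9 -5.7 96.6]
```

>>> carry_out(moves=[0,0,0,-0.05,0,0,0,0,-0.1,0,0,0,0,-0.1,0])

```text
time: 15.9
tool_pos: [0.4717, 0.2258, 0.0968]
tool_rot: [-0.436, -0.556, -0.436, 0.557]
contact_force: [0.9, 0.0, -2.1]
gripper_width: 0.329
```

>>> carry_out(moves=[0,0,0,-0.05,0,0,0,0,-0.1,0,0,0,0,-0.1,0])

```text
time: 16.15
tool_pos: [0.472, 0.2268, 0.0969]
tool_rot: [-0.436, -0.556, -0.436, 0.556]
contact_force: [0.5, 0.3, -2.1]
gripper_width: 0.335
```

>>> carry_out(moves=[0,0,0,-0.05,0,0,0,0,-0.1,0,0,0,0,-0.1,0])

```text
time: 16.4
tool_pos: [0.4723, 0.2278, 0.0969]
tool_rot: [0.436, 0.556, 0.436, -0.556]
contact_force: [0.2, -0.0, -3.0]
gripper_width: 0.332
```

Run:
```python
from h import *
rep();print(loc());print(np.array(status.state()["contact_force"])@ey)
im=imaging.grab_frame("wrist");save("w16",im[0:200,200:460].repeat(3,0).repeat(3,1))
```

```text
t 16.40 tcp [0.4723 0.2278 0.0969] yaw -13.80 F [ 0.2 -0.  -3. ] T [-0.02 -0.02 -0.  ] w 0.332
j [ 0.307 -0.054  1.968  0.     1.228  0.548]
[-0.9 -2.6 96.9]
-0.0075150520405497445
```

View pics/w16.png

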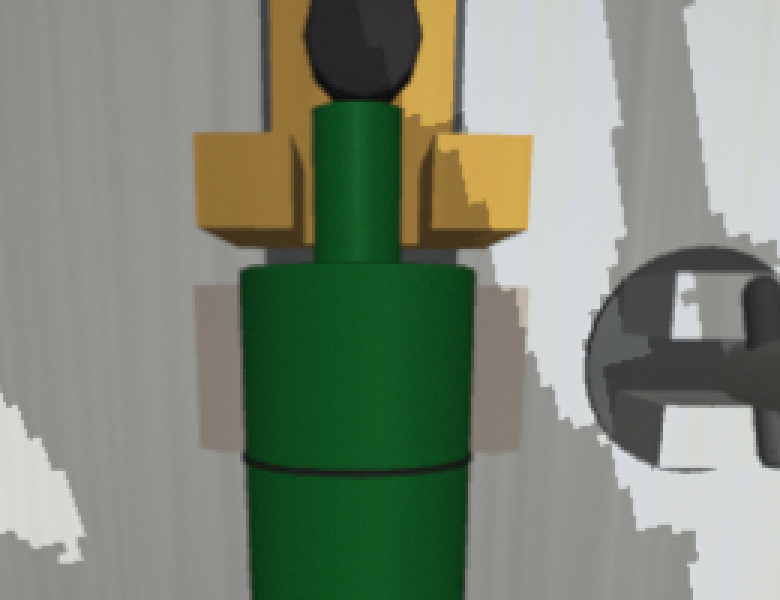

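>>> carry_out(moves=[0,0,0,-0.05,0,0,0,0,-0.1,0,0,0,0,-0.1,0])

```text
time: 16.7
tool_pos: [0.4726, 0.2287, 0.0969]
tool_rot: [0.436, 0.556, 0.436, -0.556]
contact_force: [0.0, 0.6, -1.0]
gripper_width: 0.331
```

>>> carry_out(moves=[0,0,0,-0.05,0,0,0,0,-0.1,0,0,0,0,-0.1,0])

```text
time: 16.95
tool_pos: [0.4728, 0.2297, 0.097]
tool_rot: [0.436, 0.557, 0.436, -0.556]
contact_force: [-0.2, -0.2, -1.7]
gripper_width: 0.333
```

>>> carry_out(moves=[0,0,0,-0.05,0,0,0,0,-0.05,0,0,0,0,-0.05,0])

```text
time: 17.2
tool_pos: [0.4729, 0.2301, 0.0969]
tool_rot: [0.436, 0.556, 0.436, -0.556]
contact_force: [-0.0, -0.5, -1.2]
gripper_width: 0.328
```

>>> carry_out(moves=[0,0,0,-0.05,0,0,0,0,-0.05,0,0,0,0,-0.05,0])

```text
time: 17.45
tool_pos: [0.473, 0.2306, 0.0969]
tool_rot: [0.436, 0.556, 0.436, -0.556]
contact_force: [0.1, 0.7, -2.5]
gripper_width: 0.329
```

>>> carry_out(moves=[0,0,0,-0.05,0,0,0,0,-0.05,0,0,0,0,-0.05,0])

```text
time: 17.7
tool_pos: [0.4732, 0.2311, 0.0969]
tool_rot: [0.436, 0.556, 0.436, -0.556]
contact_force: [-0.5, 0.4, -2.4]
gripper_width: 0.332
```

>>> carry_out(moves=[0,0,0,-0.05,0,0,0,0,-0.05,0,0,0,0,-0.05,0])

```text
time: 17.95
tool_pos: [0.4732, 0.2314, 0.0969]
tool_rot: [-0.436, -0.556, -0.436, 0.557]
contact_force: [-0.9, -0.8, -1.4]
gripper_width: 0.329
```

Run:
```python
from h import *
rep();print(loc());print(np.array(status.state()["contact_force"])@ey)
im=imaging.grab_frame("wrist");save("w17",im[0:200,200:460].repeat(3,0).repeat(3,1))
```

```text
t 17.95 tcp [0.4732 0.2314 0.0969] yaw -13.81 F [-0.9 -0.8 -1.4] T [-0.12 -0.01 -0.02] w 0.329
j [ 0.314 -0.048  1.962 -0.     1.228  0.555]
[-0.9  1.2 96.9]
-0.9901670074857138
```

View pics/w17.png

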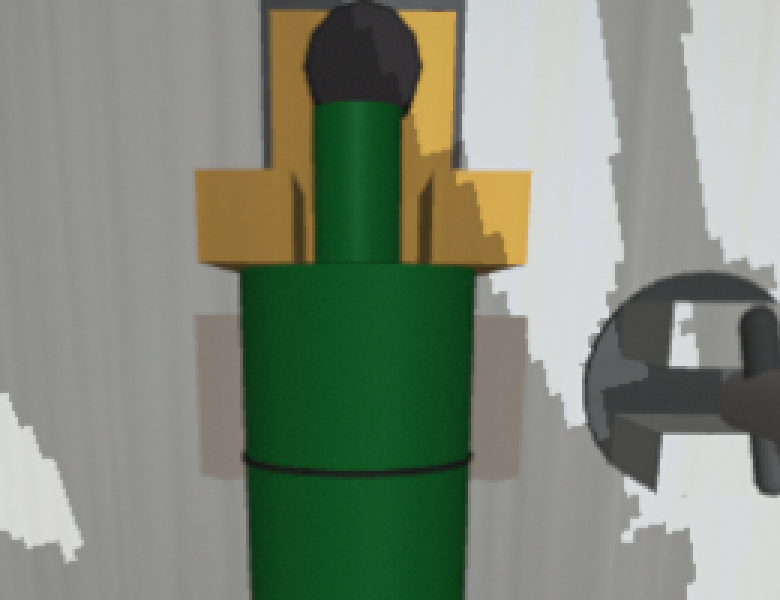

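>>> carry_out(moves=[0,0,0,-0.05,0,0,0,0,-0.05,0,0,0,0,-0.05,0])

```text
time: 18.25
tool_pos: [0.4732, 0.2315, 0.0967]
tool_rot: [-0.436, -0.556, -0.436, 0.557]
contact_force: [-1.7, -4.3, -1.0]
gripper_width: 0.33
```

>>> carry_out(moves=[0,0,0,-0.05,0,0,0,0,-0.05,0,0,0,0,-0.05,0])

```text
time: 18.5
tool_pos: [0.4732, 0.2316, 0.0966]
tool_rot: [-0.437, -0.556, -0.436, 0.557]
contact_force: [-1.8, -5.3, -0.7]
gripper_width: 0.329
```

>>> carry_out(moves=[0,0.05,0,0.03,0,0,0.1,0,0.03,0,0,0.1,0,0.03,0])

```text
time: 18.75
tool_pos: [0.4732, 0.2315, 0.0965]
tool_rot: [-0.436, -0.556, -0.436, 0.557]
contact_force: [-4.2, -6.7, 4.1]
gripper_width: 0.333
```

Run:
```python
from h import *
rep();print(loc());print(np.array(status.state()["contact_force"])@ey)
```

```text
t 18.75 tcp [0.4732 0.2315 0.0965] yaw -13.82 F [-4.2 -6.7  4.1] T [-0.87  0.51 -0.08] w 0.333
j [ 3.140e-01 -4.600e-02  1.961e+00 -1.000e-03  1.228e+00  5.560e-01]
[-0.9  1.2 96.5]
-7.48193585735804
```

>>> carry_out(moves=[0,-0.02,-0.06,0.1,0,0,-0.02,-0.08,0.12,0])

```text
time: 18.92
tool_pos: [0.4729, 0.2315, 0.0965]
tool_rot: [0.436, 0.557, 0.436, -0.556]
contact_force: [1.1, -2.2, -0.9]
gripper_width: 0.332
```

Run:
```python
from h import *
rep();print(loc());print(np.array(status.state()["contact_force"])@ey)
```

```text
t 18.92 tcp [0.4729 0.2315 0.0965] yaw -13.82 F [ 1.1 -2.2 -0.9] T [-0.21 -0.29 -0.13] w 0.332
j [ 0.314 -0.05   1.964  0.     1.225  0.555]
[-1.2  1.2 96.5]
-1.8398183211020307
```

>>> carry_out(moves=[0.4,0,0,0,0,0.5,0,0,0,0,0.65,0,0,0,0,0.65,0,0,0,0,0.65,0,0,0,0])

```text
time: 19.33
tool_pos: [0.4725, 0.2315, 0.0962]
tool_rot: [0.436, 0.557, 0.436, -0.556]
contact_force: [-0.7, 0.7, -0.0]
gripper_width: 0.653
```

Run:
```python
from h import *
rep();print(loc());print(np.array(status.state()["contact_force"])@ey)
im=imaging.grab_frame("wrist");save("w18",im)
save("w18z",im[0:200,200:460].repeat(3,0).repeat(3,1))
```

```text
t 19.33 tcp [0.4725 0.2315 0.0962] yaw -13.80 F [-0.7  0.7 -0. ] T [-0.01 -0.02 -0.05] w 0.653
j [ 0.314 -0.049  1.965  0.     1.226  0.555]
[-1.6  1.  96.2]
0.5209251603187385
```

View pics/w18z.png

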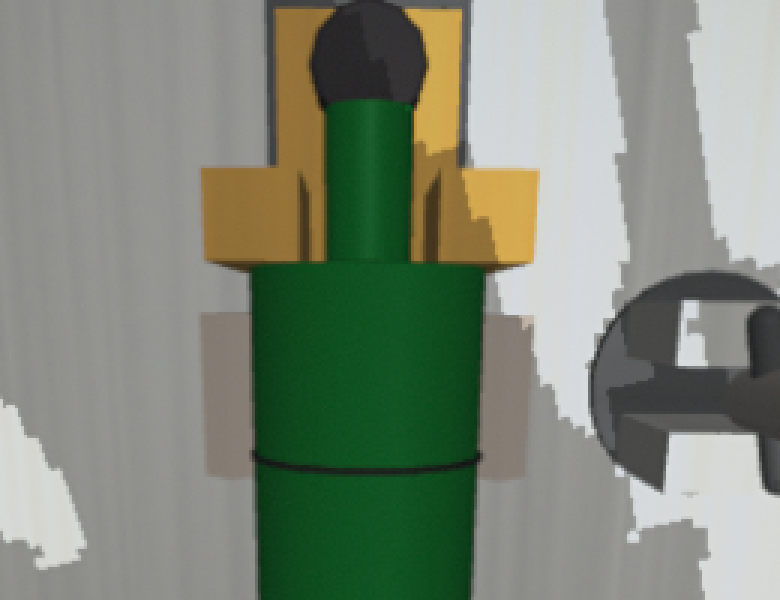

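View pics/w18.png

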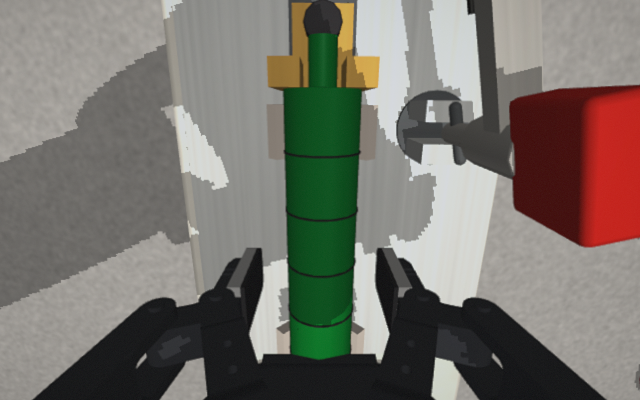

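>>> carry_out(moves=[0.65,-1,0,0,0,0.65,-3,0,0,0,0.65,-6,0,0,0,0.65,-9,0,0,0,0.65,-12,0,0,0,0.65,-14,0,0,0,0.65,-14,0,0,0,0.65,-14,0,0,0])

```text
time: 20.05
tool_pos: [0.4732, 0.2316, 0.2384]
tool_rot: [0.437, 0.558, 0.436, -0.555]
contact_force: [0.6, -0.2, -0.6]
gripper_width: 0.649
```

Run:
```python
from h import *
rep([.5423,.2799,.24],-1.3);print(loc())
im=imaging.grab_frame("wrist");save("w19",im)
im=imaging.grab_frame("side");save("s19",cv2.resize(im[90:230,220:360],None,fx=4,fy=4,interpolation=cv2.INTER_CUBIC))
```

```text
t 20.05 tcp [0.4732 0.2316 0.2384] yaw -13.81 F [ 0.6 -0.2 -0.6] T [0.06 0.04 0.  ] w 0.649
j [ 0.314 -0.187  1.842  0.     1.482  0.555]
shift cm [-0.13  5.56 -6.34] twist -0.2183
[ -0.9   1.3 238.4]
```

View pics/w19.png

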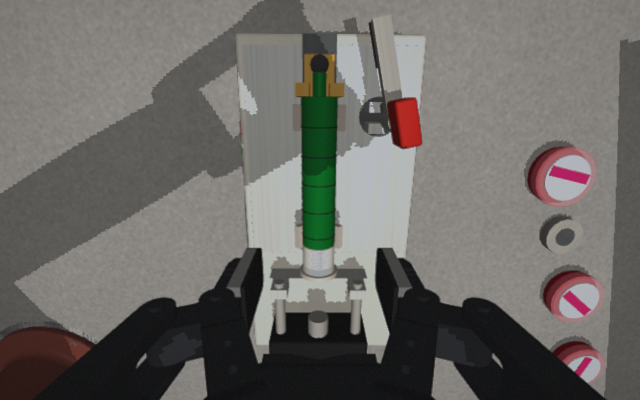

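View pics/s19.png

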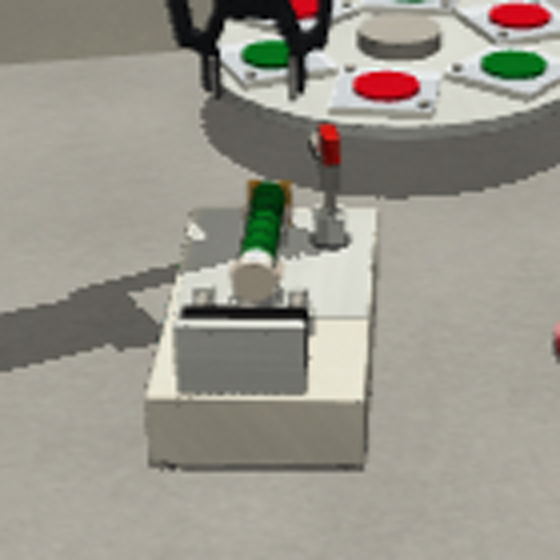

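Barrel lies in both saddles, straight, shoulder at the fork. Now back to the knob.

>>> carry_out(moves=[0.65,0,2,-2.5,-0.1,0.65,0,4.2,-4.8,-0.2,0.65,0,5.2,-6,-0.218,0.65,0,5.56,-6.34,-0.218,0.65,0,5.56,-6.34,-0.218,0.65,0,5.56,-6.34,-0.218])

```text
time: 20.65
tool_pos: [0.5405, 0.2791, 0.2344]
tool_rot: [-0.494, -0.505, -0.495, 0.507]
contact_force: [-0.2, -0.1, 0.0]
gripper_width: 0.647
```

Run:
```python
from h import *
im=imaging.grab_frame("wrist");save("w20",im)
rep([.5423,.2799,.157],-1.3)
```

```text
t 20.70 tcp [0.5405 0.279  0.2349] yaw -1.35 F [0.5 0.9 0.5] T [ 0.01  0.01 -0.01] w 0.650
j [ 0.354  0.018  1.656 -0.     1.47   0.378]
shift cm [ 7.79  0.2  -0.1 ] twist -0.0008
```

View pics/w20.png

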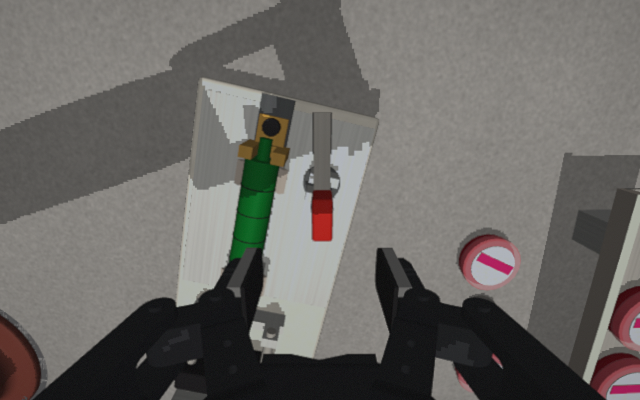

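>>> carry_out(moves=[0.65,2,0.15,-0.1,0,0.65,4,0.15,-0.1,0,0.65,6,0.15,-0.1,0,0.65,7.2,0.15,-0.1,0,0.65,7.7,0.15,-0.1,0,0.65,7.7,0.15,-0.1,0,0.65,7.7,0.15,-0.1,0])

```text
time: 21.28
tool_pos: [0.5432, 0.2805, 0.1599]
tool_rot: [0.494, 0.506, 0.494, -0.505]
contact_force: [-0.2, -0.5, 1.1]
gripper_width: 0.652
```

Run:
```python
from h import *
im=imaging.grab_frame("wrist");save("w21",im)
rep([.5423,.2799,.157],-1.3)
```

```text
t 21.33 tcp [0.5436 0.2807 0.1606] yaw -1.33 F [ 0.4 -0.2  0. ] T [-0.03 -0.01 -0.02] w 0.649
j [ 0.355  0.08   1.718 -0.     1.341  0.378]
shift cm [ 0.36 -0.13  0.08] twist -0.0005
```

View pics/w21.png

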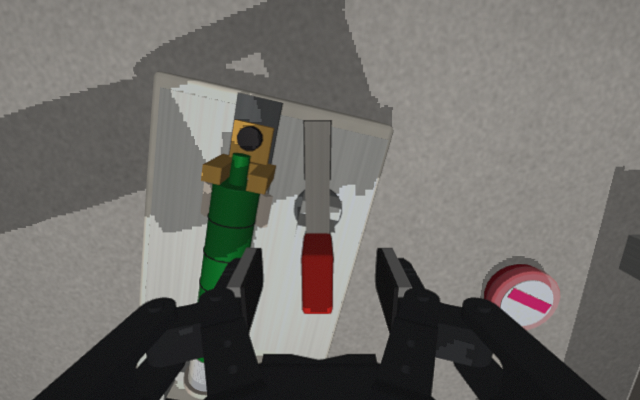

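Lower a few mm, centre and grip.

>>> carry_out(moves=[0.65,0.3,-0.13,0.08,0,0.4,0.3,-0.13,0.08,0,0,0.3,-0.13,0.08,0,0,0.3,-0.13,0.08,0,0,0.3,-0.13,0.08,0,0,0.3,-0.13,0.08,0,0,0.3,-0.13,0.08,0])

```text
time: 21.92
tool_pos: [0.5422, 0.28, 0.1567]
tool_rot: [0.494, 0.506, 0.494, -0.505]
contact_force: [2.0, -0.0, 1.0]
gripper_width: 0.154
```

Run:
```python
from h import *
rep([.5423,.2799,.157],-1.3)
```

```text
t 21.92 tcp [0.5422 0.28   0.1567] yaw -1.32 F [ 2. -0.  1.] T [ 0.06 -0.24  0.03] w 0.154
j [0.355 0.081 1.725 0.    1.335 0.378]
shift cm [-0.03  0.01  0.01] twist -0.0003
```

>>> carry_out(moves=[0,-0.3,0,0,0,0,-0.6,0,0,0,0,-0.9,0,0,0,0,-1.05,0,0,0,0,-1.05,0,0,0,0,-1.05,0,0,0])

```text
time: 22.42
tool_pos: [0.5418, 0.2798, 0.164]
tool_rot: [0.494, 0.506, 0.494, -0.506]
contact_force: [8.0, 3.9, -11.3]
gripper_width: 0.153
```

Run:
```python
from h import *
rep([.5423,.2799,.163],76.2)
```

```text
t 22.42 tcp [0.5418 0.2798 0.164 ] yaw -1.32 F [  8.    3.9 -11.3] T [ 0.58 -1.33 -0.02] w 0.153
j [0.355 0.073 1.72  0.    1.348 0.378]
shift cm [ 0.1   0.05 -0.01] twist -1.3531
```

>>> carry_out(moves=[0,0,0,0,-0.11,0,0,0,0,-0.22,0,0,0,0,-0.34,0,0,0,0,-0.46,0,0,0,0,-0.58,0,0,0,0,-0.7,0,0,0,0,-0.82,0,0,0,0,-0.94,0,0,0,0,-1.06,0,0,0,0,-1.17,0,0,0,0,-1.26,0,0,0,0,-1.35])

```text
time: 23.42
tool_pos: [0.5422, 0.28, 0.1641]
tool_rot: [0.702, 0.085, 0.702, -0.084]
contact_force: [9.0, 5.7, -12.5]
gripper_width: 0.155
```

>>> carry_out(moves=[0,0,0,0,0,0,0,0,0,0,0,0,0,0,0])

```text
time: 23.67
tool_pos: [0.5422, 0.28, 0.1641]
tool_rot: [0.702, 0.086, 0.701, -0.086]
contact_force: [8.8, 4.1, -11.9]
gripper_width: 0.149
```

Run:
```python
from h import *
rep([.5423,.2799,.163],76.1)
im=imaging.grab_frame("wrist");save("w22",im)
```

```text
t 23.67 tcp [0.5422 0.28   0.1641] yaw 76.02 F [  8.8   4.1 -11.9] T [ 0.61 -1.38 -0.01] w 0.149
j [ 0.355  0.074  1.719  0.     1.347 -0.972]
shift cm [ 0.11 -0.01  0.01] twist -0.0013
```

View pics/w22.png

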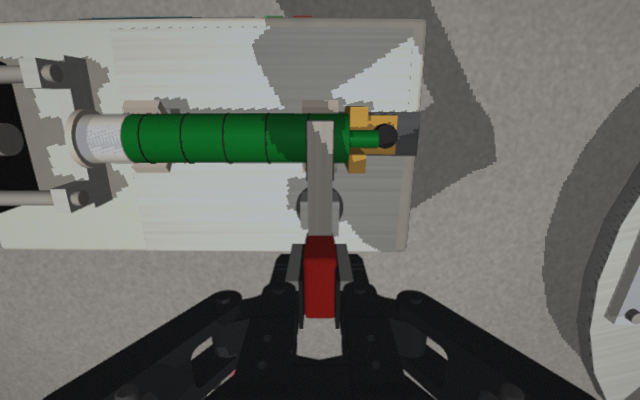

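>>> carry_out(moves=[0,0.3,0,0.1,0,0,0.6,0,0.1,0,0,0.9,0,0.1,0,0,1.2,0,0.1,0,0,1.5,0,0.1,0,0,1.7,0,0.1,0,0,1.7,0,0.1,0])

```text
time: 24.3
tool_pos: [0.5424, 0.28, 0.1467]
tool_rot: [0.702, 0.086, 0.702, -0.086]
contact_force: [5.5, 4.0, -10.0]
gripper_width: 0.156
```

>>> carry_out(moves=[0,0.1,0,0,0,0,0.2,0,0,0,0,0.3,0,0,0,0,0.4,0,0,0,0,0.4,0,0,0])

```text
time: 24.72
tool_pos: [0.5424, 0.28, 0.1432]
tool_rot: [0.702, 0.086, 0.702, -0.086]
contact_force: [6.3, 3.9, -9.5]
gripper_width: 0.149
```

>>> carry_out(moves=[0,0.05,0,0,0,0,0.1,0,0,0,0,0.15,0,0,0,0,0.2,0,0,0,0,0.2,0,0,0])

```text
time: 25.13
tool_pos: [0.5425, 0.28, 0.1429]
tool_rot: [0.702, 0.086, 0.702, -0.086]
contact_force: [4.0, 4.2, -6.8]
gripper_width: 0.155
```

>>> carry_out(moves=[0,0.05,0,0,0,0,0.1,0,0,0,0,0.15,0,0,0,0,0.15,0,0,0])

```text
time: 25.47
tool_pos: [0.5426, 0.28, 0.1428]
tool_rot: [0.702, 0.086, 0.702, -0.086]
contact_force: [-0.6, 4.8, -0.4]
gripper_width: 0.156
```

Run:
```python
from h import *
rep([.5423,.2799,.143],76.1)
im=imaging.grab_frame("wrist");save("w23",im)
im=imaging.grab_frame("side");save("s23",cv2.resize(im[90:230,220:360],None,fx=4,fy=4,interpolation=cv2.INTER_CUBIC))
```

```text
t 25.47 tcp [0.5426 0.28   0.1428] yaw 76.04 F [-0.6  4.8 -0.4] T [ 0.69 -0.01 -0.02] w 0.156
j [ 3.540e-01  9.600e-02  1.733e+00  1.000e-03  1.312e+00 -9.730e-01]
shift cm [-0.02 -0.02 -0.03] twist -0.0011
```

View pics/w23.png

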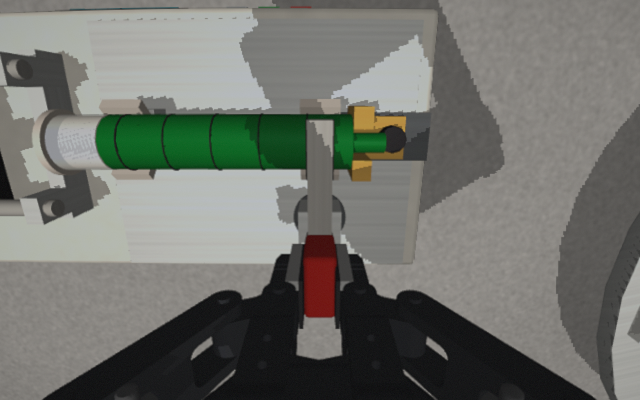

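View pics/s23.png

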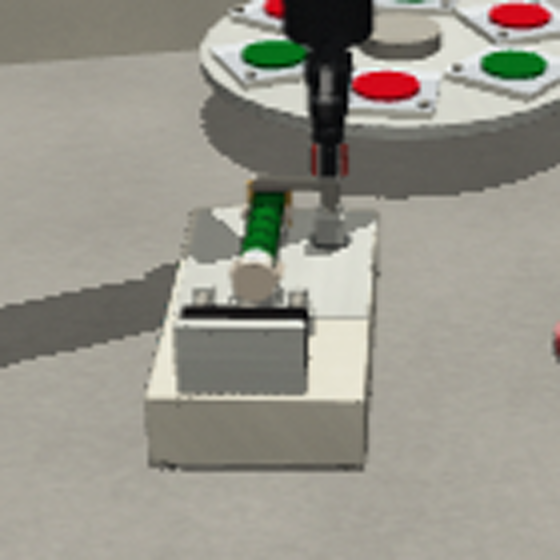

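>>> carry_out(moves=[0.2,0,0.1,0,0,0.4,0,0.1,0,0,0.65,0,0.1,0,0,0.7,0,0.1,0,0,0.7,-2,0.1,0,0,0.7,-5,0.1,0,0,0.7,-8,0.1,0,0,0.7,-10,0.1,0,0,0.7,-10,0.1,0,0,0.7,-10,0.1,0,0])

```text
time: 26.4
tool_pos: [0.5437, 0.2805, 0.2439]
tool_rot: [0.703, 0.086, 0.701, -0.086]
contact_force: [-0.3, 0.1, 0.3]
gripper_width: 0.702
```

Run:
```python
from h import *
rep([.5423,.2799,.143],76.1)
im=imaging.grab_frame("wrist");save("w24",im)
W=imaging.camera_info("wrist")
im=imaging.grab_frame("side");save("s24",cv2.resize(im[90:230,220:360],None,fx=4,fy=4,interpolation=cv2.INTER_CUBIC))
im=imaging.grab_frame("top");save("t24",im)
```

```text
t 26.40 tcp [0.5437 0.2805 0.2439] yaw 76.02 F [-0.3  0.1  0.3] T [ 0.02 -0.01 -0.  ] w 0.702
j [ 0.355  0.017  1.642 -0.     1.48  -0.972]
shift cm [10.09 -0.1  -0.15] twist -0.0014
```

View pics/w24.png

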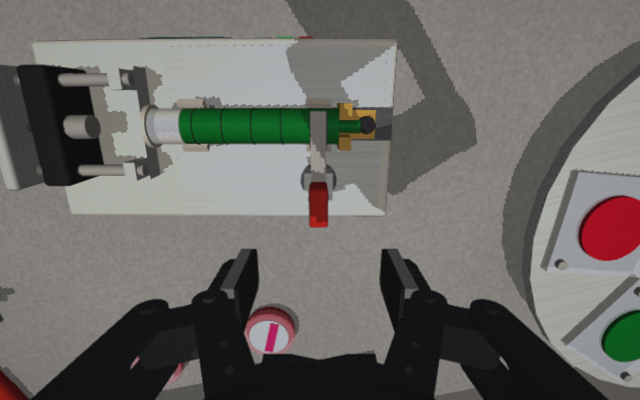

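View pics/s24.png

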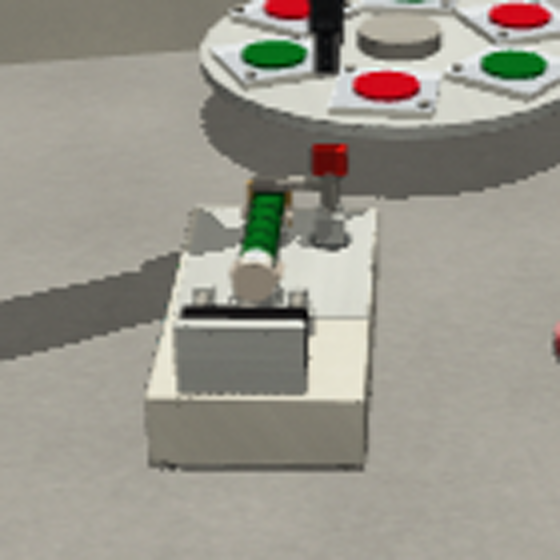

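View pics/t24.png

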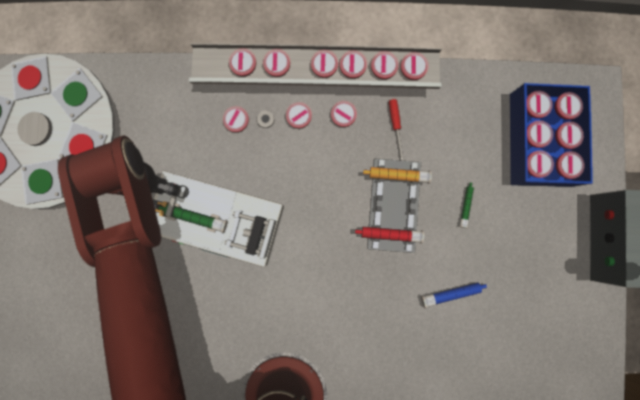

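Run:
```python
from h import *
im=cv2.cvtColor(cv2.imread("pics/w24.png"),cv2.COLOR_BGR2RGB)
save("w24z",cv2.resize(im[90:235,270:400],None,fx=4,fy=4,interpolation=cv2.INTER_CUBIC))
```

View pics/w24z.png

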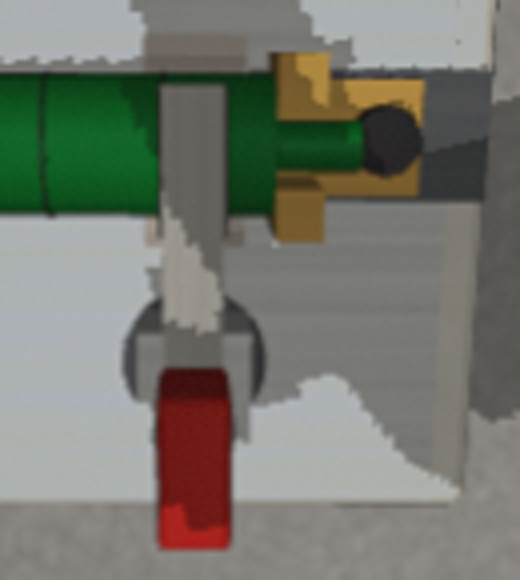

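The zoom shows the shoulder flush against the fork, the nozzle between the cheeks and the bar across the barrel. I'm handing it in.

```bash
python3 -c "
from plant import workorder; print(workorder.job_done())"
```

```text
the job is handed in; nothing more can be done
None
```

The green barrel is loaded in the pump and clamped. I handed the job in at about 26.6 s of the 72 s allowed.

- **Clamp opened:** I lifted the bar about 28 mm, turned it 1.35 rad aside and lowered it onto its collar. It read about 0.022 there before I let go.
- **Barrel placed:** I laid it in the saddles and slid it forward in 0.5–1 mm steps until contact. The reading along the barrel settled at about 5.5 N. It rose to about 7.5 N while I lowered the barrel the last bit into the saddles, still below the 10 N limit. I backed it off to about 2 N before letting go.
- **Clamp closed:** I turned the bar back and lowered it by hand. The load on the wrist fell from about 10 N to 0 with the bar about 8 mm up, which is where it should rest on a barrel. Only then did I open the gripper.

**Last checks:** the final pictures show the shoulder flush with the fork, the nozzle between the cheeks and the bar across the barrel. The other barrels, pots, disc and screwdriver look unmoved, and the gripper was about 10 cm above the knob, touching nothing. None of these checks failed or disagreed. The gripper read the barrel and knob 1–2 mm narrower than their stated sizes, both times in the same direction, so I took that as a reading offset.

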